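# Fetch the matching pastel cases from the packed rack

### The arm

A 7-joint arm with a two-finger parallel gripper is mounted at the origin on the work surface. World frame = base frame: x ahead of the robot, y to its left, z up, the work surface at z = 0. Lengths are in m, angles in degrees, forces in N, time in s.
With the tool pointing down it reaches from about 0.425 to 0.875 m from the base axis. Payload 4.7 kg.
Tool frame: the origin (TCP) lies between the finger pads; the fingertips stand env.finger_overhang ahead of it and the grasp point (between the pads) lies 5 mm behind it (env.finger_overhang is the distance from the TCP to the fingertips, in m); z points along the fingers, y is the line along which they close (so a half turn about z gives the same grasp; the last joint's range is limited). The gripper opens to 87 mm and grips with 3 to 60 N. Pads are 19 mm wide; open, the fingers measure 117 mm over their backs; the gripper's body (75 mm by 190 mm) begins 51 mm behind the grasp point.
Start: joints at [-70.01, 18.392, -4.016, 83.108, 1.295, 78.541, -3.26], TCP at [0.214, 0.614, 0.216] pointing down, gripper open.
Joint ranges: [-163.93, 163.93], [-17.29, 119.83], [-79.2, 71.16], [3.27, 140.29], [-89.18, 269.18], [5.43, 117.66], [-154.24, 154.24]. Speed limits (degrees/s): [147.25, 147.25, 180, 180, 180, 180, 180].

### API

Orientations are given as [roll, pitch, yaw] about the fixed x, y, z axes, in that order (R = Rz(yaw) Ry(pitch) Rx(roll)).
In Python, from cell import telemetry, eyes, env, models gives the robot as it stands. The module is installed in compiled form; this text tells all that it offers.
- The arm moves only by the tool drive_tool, never from a script. Its arguments are lists of equal length, an entry for each row: "angular": the turn, a rotation vector about the tool's x, y, z in rad, a list of three; "delta_pos": the shift along the tool's x, y, z in cm, a list of three; "gripper": the finger opening in cm, from 0 to 8.7. A call has 1 to 20 rows; each row shifts and turns the commanded pose from where the row before left it, along the tool's axes as they then stand; what a row does not reach is not made up. A row lasts 1/10 s, in which the tool goes at most 50 mm and 8.59 degrees, less where a joint would pass 70% of its speed; a pose out of reach is approached as far as the arm can. A call with a gripper value outside its range is refused whole. The fingers move at their own pace and stop on an object; "squeeze" is the grip in N (left out, the last holds). Time passes only in rows, so rows that do not move let the fingers close. It gives the time, the measured TCP pose, the force, the opening and the grip force at its end, in the units of the state.
- telemetry.get_obs(): the state, without advancing time (a new reading comes with each control period).
- eyes.read_camera(name): name is "scene" or "top" or "wrist"; returns a dict with "pixels" (400x640x3 uint8, red, green, blue), "mtx" (3x3 intrinsics, pixels), "D" ([k1, k2, p1, p2, k3] as OpenCV has them; the pictures are not rectified), "origin" and "orientation" of the camera in the world. Camera axes: x right, y down, z forward; pixel columns grow to the right and rows downward; lengths in m; the calibration is good to about 2 mm. A picture is of the moment at which its call begins. There is no depth.
- env.sign_off(): hands the job in; it is judged then, once.
Trained networks look in a picture, given as the dict that the camera call returned (one of the last four; its "shot" number tells which), for a name from the list of things; names that differ only in an ending like _2 or _b are one class to them, and where a whole thing is asked for, a point or a joint stands for the part that bears it (a point fixed in the world has none). Each returns a list of dicts, best first, with "p" (0 to 1); they miss things now and then, are a little off and sometimes report something else, mostly with a low value. They report only what shows in the picture. A call takes as long as a camera call. They do not tell look-alikes from the thing itself.
- models.search_frame(picture, target): "centre" ([column, row] in pixels, amid what is visible of it).
- models.cut_out(picture, target): "pixels" (400x640 bool, what is visible of it) and "centre" ([column, row] in pixels, amid what is visible of it).
The state is a dict: "time_s": time; "qpos": joint angles; "joint_velocities": joint speeds; "effort": joint torques, N m; "tool_pos": TCP position; "tool_rot": TCP orientation; "force": force on the tool from outside, world axes, zero at the start; "wrist_torque": the same for the moment, N m; "grip_width": finger opening in m; "grasp_force": force on a finger pad.
Only numpy, scipy, OpenCV 4.12 (cv2) and the standard library are available. Lean on these libraries where they do the work, as an engineer would, in place of code of your own. Each camera call takes 0.05 s, during which the arm holds its last target. There are 200 camera calls.

### The job

One wooden case already lies on the white paint palette: take every case of that same length out of the packed rack and stand each upright, fully down, in its own compartment of the wooden caddy, leaving the cases of the other length standing upright in the rack. Tip each case well outward by its top before you lift it out; never draw one straight up from the row. Do not knock over or push away the other things on the table, nor the cases lying at the back; the caddy may get shifted while you work.

Things in the scene. Friction and masses are not known exactly. Their poses are not given: they have to be found in the camera images.
- rack_floor (a point): plywood rack fixed to the table; this point is the middle of its floor, 10 mm above the table. x points to its back, y along the row, z up. Six bays, centres at y = -115, -69, -23, 23, 69, 115 mm, between thin walls 90 mm high; back wall 90 mm high at x = 52 to 60 mm. A standing case fills its bay, x = -45 to 45 mm; a lip 8 mm high runs just ahead of the cases.
- rack_rail (a point): middle of the steel rail, 16 mm thick, along the rack's front (53 mm ahead of the cases, 56 mm above the rack floor). A case whose top is pushed outward from behind turns about its lower front edge, passes its balance at about 30 degrees and then rests leaning on the rail at about 40 degrees from upright, its foot still in the bay.
- caddy: loose wooden caddy, 114 (x) x 224 (y) x 65 (z) mm, 1.5 kg, origin in the middle of its underside. Three compartments along its y, centres at y = -80, 0, 80 mm, each 104 (x) x 54 (y) mm inside, floor 5 mm up, solid blocks between. Each takes one case standing upright, the 90 mm side along x. Empty at the start.
- palette: white palette sheet with dabs of paint, 150 x 220 mm, 4 mm thick, fixed at the back of the table; origin under its middle. One wooden case lies on it.
- board: plain brown cardboard sheet, 150 x 220 mm, 4 mm thick, fixed at the back of the table; origin under its middle. Another wooden case lies on it, which does not matter.
- long1_mid (a point): long wooden case, a plain closed box 90 (x) x 40 (y) x 180 (z) mm, about 400 g, standing on end in one of the rack's bays, z up (brass clasp on its -x side); this point is its centre, half-way up. May be absent. A standing case leaves 6 mm to its neighbours: fingers do not fit between.
- long2_mid (a point): long wooden case, a plain closed box 90 (x) x 40 (y) x 180 (z) mm, about 400 g, standing on end in one of the rack's bays, z up (brass clasp on its -x side); this point is its centre, half-way up. May be absent. A standing case leaves 6 mm to its neighbours: fingers do not fit between.
- long3_mid (a point): long wooden case, a plain closed box 90 (x) x 40 (y) x 180 (z) mm, about 400 g, standing on end in one of the rack's bays, z up (brass clasp on its -x side); this point is its centre, half-way up. May be absent. A standing case leaves 6 mm to its neighbours: fingers do not fit between.
- long_out_mid (a point): long wooden case (180 x 90 x 40 mm) lying flat, on the palette or on the cardboard; this point is its centre, its length runs along y
- short1_mid (a point): short wooden case, a plain closed box 90 (x) x 40 (y) x 150 (z) mm, about 340 g, standing on end in one of the rack's bays, z up (brass clasp on its -x side); this point is its centre, half-way up. May be absent. A standing case leaves 6 mm to its neighbours: fingers do not fit between.
- short2_mid (a point): short wooden case, a plain closed box 90 (x) x 40 (y) x 150 (z) mm, about 340 g, standing on end in one of the rack's bays, z up (brass clasp on its -x side); this point is its centre, half-way up. May be absent. A standing case leaves 6 mm to its neighbours: fingers do not fit between.
- short3_mid (a point): short wooden case, a plain closed box 90 (x) x 40 (y) x 150 (z) mm, about 340 g, standing on end in one of the rack's bays, z up (brass clasp on its -x side); this point is its centre, half-way up. May be absent. A standing case leaves 6 mm to its neighbours: fingers do not fit between.
- short_out_mid (a point): short wooden case (150 x 90 x 40 mm) lying flat, on the palette or on the cardboard; this point is its centre, its length runs along y
- brush_tin: bystander: blue tin 92 mm across, 134 mm high, brushes stuck in it up to 240 mm high; origin at its foot
- dipper: bystander: small steel palette cup, 56 mm across, 45 mm high; origin at its foot
- medium_jar: bystander: glass jar 66 mm across, 90 mm high; origin at its foot
- tape_roll: bystander: roll of silver tape lying flat, 100 mm across, 48 mm high; origin at its foot
- thinner: bystander: bottle 64 mm across, 170 mm high; origin at its foot
- paint_tube: bystander: white paint tube lying flat, 120 x 34 x 18 mm; origin under its middle
There are look-alikes about, which are no part of the job. What is shaped like the part that bears long1_mid but purple or turquoise is not meant.

How it is judged (in metres and radians):
At the end, for the whole second after the job is handed in: every case in the rack of the same length as the one on the palette stands in a caddy compartment, on its floor (within 8 mm), upright within 0.15 rad and at rest; every case of the other length stands upright (0.1 rad) on the rack floor in its bay; the caddy stands level (((horizontal distance between long_out_mid and palette below 0.11 m and (x of long1_mid in the frame of caddy between -0.03 and 0.03 m and y of long1_mid in the frame of caddy between -0.105 and 0.105 m and z of long1_mid in the frame of caddy between 0.085 and 0.103 m and angle between long1_mid's own z axis and vertical below 0.15 rad and linear speed of long1 below 0.03 m/s) and (x of long2_mid in the frame of caddy between -0.03 and 0.03 m and y of long2_mid in the frame of caddy between -0.105 and 0.105 m and z of long2_mid in the frame of caddy between 0.085 and 0.103 m and angle between long2_mid's own z axis and vertical below 0.15 rad and linear speed of long2 below 0.03 m/s) and (x of long3_mid in the frame of caddy between -0.03 and 0.03 m and y of long3_mid in the frame of caddy between -0.105 and 0.105 m and z of long3_mid in the frame of caddy between 0.085 and 0.103 m and angle between long3_mid's own z axis and vertical below 0.15 rad and linear speed of long3 below 0.03 m/s) and (x of short1_mid in the frame of rack_floor between -0.02 and 0.03 m and y of short1_mid in the frame of rack_floor between -0.145 and 0.145 m and z of short1_mid in the frame of rack_floor between 0.065 and 0.085 m and angle between short1_mid's own z axis and vertical below 0.1 rad) and (x of short2_mid in the frame of rack_floor between -0.02 and 0.03 m and y of short2_mid in the frame of rack_floor between -0.145 and 0.145 m and z of short2_mid in the frame of rack_floor between 0.065 and 0.085 m and angle between short2_mid's own z axis and vertical below 0.1 rad) and (x of short3_mid in the frame of rack_floor between -0.02 and 0.03 m and y of short3_mid in the frame of rack_floor between -0.145 and 0.145 m and z of short3_mid in the frame of rack_floor between 0.065 and 0.085 m and angle between short3_mid's own z axis and vertical below 0.1 rad)) or (horizontal distance between short_out_mid and palette below 0.11 m and (x of short1_mid in the frame of caddy between -0.03 and 0.03 m and y of short1_mid in the frame of caddy between -0.105 and 0.105 m and z of short1_mid in the frame of caddy between 0.07 and 0.088 m and angle between short1_mid's own z axis and vertical below 0.15 rad and linear speed of short1 below 0.03 m/s) and (x of short2_mid in the frame of caddy between -0.03 and 0.03 m and y of short2_mid in the frame of caddy between -0.105 and 0.105 m and z of short2_mid in the frame of caddy between 0.07 and 0.088 m and angle between short2_mid's own z axis and vertical below 0.15 rad and linear speed of short2 below 0.03 m/s) and (x of short3_mid in the frame of caddy between -0.03 and 0.03 m and y of short3_mid in the frame of caddy between -0.105 and 0.105 m and z of short3_mid in the frame of caddy between 0.07 and 0.088 m and angle between short3_mid's own z axis and vertical below 0.15 rad and linear speed of short3 below 0.03 m/s) and (x of long1_mid in the frame of rack_floor between -0.02 and 0.03 m and y of long1_mid in the frame of rack_floor between -0.145 and 0.145 m and z of long1_mid in the frame of rack_floor between 0.08 and 0.1 m and angle between long1_mid's own z axis and vertical below 0.1 rad) and (x of long2_mid in the frame of rack_floor between -0.02 and 0.03 m and y of long2_mid in the frame of rack_floor between -0.145 and 0.145 m and z of long2_mid in the frame of rack_floor between 0.08 and 0.1 m and angle between long2_mid's own z axis and vertical below 0.1 rad) and (x of long3_mid in the frame of rack_floor between -0.02 and 0.03 m and y of long3_mid in the frame of rack_floor between -0.145 and 0.145 m and z of long3_mid in the frame of rack_floor between 0.08 and 0.1 m and angle between long3_mid's own z axis and vertical below 0.1 rad))) and angle between caddy's own z axis and vertical below 0.1 rad); the robot touches nothing.
It fails at once if a case is drawn straight up out of its bay without being tipped outward first ((x of long1_mid in the frame of rack_floor between -0.06 and 0.06 m and y of long1_mid in the frame of rack_floor between -0.145 and 0.145 m and z of long1_mid in the frame of rack_floor between 0.12 and 0.18 m and angle between long1_mid's own z axis and vertical below 0.2 rad) or (x of short1_mid in the frame of rack_floor between -0.06 and 0.06 m and y of short1_mid in the frame of rack_floor between -0.145 and 0.145 m and z of short1_mid in the frame of rack_floor between 0.105 and 0.165 m and angle between short1_mid's own z axis and vertical below 0.2 rad) or (x of long2_mid in the frame of rack_floor between -0.06 and 0.06 m and y of long2_mid in the frame of rack_floor between -0.145 and 0.145 m and z of long2_mid in the frame of rack_floor between 0.12 and 0.18 m and angle between long2_mid's own z axis and vertical below 0.2 rad) or (x of short2_mid in the frame of rack_floor between -0.06 and 0.06 m and y of short2_mid in the frame of rack_floor between -0.145 and 0.145 m and z of short2_mid in the frame of rack_floor between 0.105 and 0.165 m and angle between short2_mid's own z axis and vertical below 0.2 rad) or (x of long3_mid in the frame of rack_floor between -0.06 and 0.06 m and y of long3_mid in the frame of rack_floor between -0.145 and 0.145 m and z of long3_mid in the frame of rack_floor between 0.12 and 0.18 m and angle between long3_mid's own z axis and vertical below 0.2 rad) or (x of short3_mid in the frame of rack_floor between -0.06 and 0.06 m and y of short3_mid in the frame of rack_floor between -0.145 and 0.145 m and z of short3_mid in the frame of rack_floor between 0.105 and 0.165 m and angle between short3_mid's own z axis and vertical below 0.2 rad)).
It fails at once if a bystander, or a case lying at the back, is knocked away (more than 40 mm) (distance of any of brush_tin, dipper, medium_jar, tape_roll, thinner, paint_tube, long_out_mid, short_out_mid from where it was at the start of the episode above 0.04 m).
Of long1, long2, long3 only 2 to 3 are there at a start; the rules pass over those that are not, and their reading is None.
Of short1, short2, short3 only 2 to 3 are there at a start; the rules pass over those that are not, and their reading is None.
At some moment in a run one of caddy may be knocked a few centimetres aside while the robot is not near it.
It also fails if it takes over 210 s, if anything falls off the work surface, if the arm or the gripper's body presses on something with over 40 N, if the wrist force passes 120 N, or if a joint passes its speed limit or range.

## Working session

There is one attempt and no reset: what is moved stays moved. The work goes in short steps, Python scripts to look and compute and a tool call to move; the robot and the scene stay as the last step left them, time stands still between calls to the robot, and variables do not carry over. Pictures are saved under pics/ and viewed, at most 14 in all, crops included, and the job is handed in when it is done.

Besides the shell and the picture viewer there is one more tool, called after "Emit:" in YAML: its name, and indented under it one key for each argument. drive_tool: Moves the arm, as the interface text tells. Its arguments: {"type":"object","properties":{"angular":{"type":"array","items":{"type":"array","items":{"type":"number"}}},"delta_pos":{"type":"array","items":{"type":"array","items":{"type":"number"}}},"gripper":{"type":"array","items":{"type":"number"}},"squeeze":{"type":"number"}},"required":["angular","delta_pos","gripper"]}

```bash
mkdir -p pics; python3 - <<'E'
from cell import telemetry, eyes, env, models
import cv2,numpy as np
print(telemetry.get_obs(), env.finger_overhang)
for n in ("scene","top"):
    p=eyes.read_camera(n); cv2.imwrite(f"pics/{n}0.png",p["pixels"][:,:,::-1])
    print(n,p["mtx"].tolist(),p["D"],p["origin"],p["orientation"])
    for t in ["rack_floor","rack_rail","caddy","palette","board","long1_mid","short1_mid","long_out_mid","short_out_mid","brush_tin","dipper","medium_jar","tape_roll","thinner","paint_tube"]:
        try: print(t,[(np.round(d["centre"]).tolist(),round(d["p"],2)) for d in models.search_frame(p,t)][:7])
        except Exception as e: print(t,e)
E
```

```text
{'time_s': 0.0, 'qpos': array([-70.00785279,  18.43845815,  -4.01476151,  83.1757968 ,
         1.29709927,  78.53968967,  -3.25882538]), 'joint_velocities': array([-0.00098848, -0.02119168,  0.02116768,  0.02547395, -0.05204473,
        0.05144054, -0.01669268]), 'effort': array([-4.45822079e-04, -4.91301155e+01, -4.04478852e-01, -3.12523699e+01,
       -6.41467050e-02,  4.37637186e-02,  1.58241860e-04]), 'tool_pos': array([0.21347805, 0.61334365, 0.2144604 ]), 'tool_rot': array([-1.79891412e+02,  8.05077274e-03,  1.60818493e+02]), 'force': array([ 0.29020789,  0.49360799, -0.63779283]), 'wrist_torque': array([-0.00019813,  0.00988219,  0.0053627 ]), 'grasp_force': 0.0, 'grip_width': 0.08736206250183472} 0.014
scene [[434.84191968245904, 0.0, 326.59157958968706], [0.0, 434.84191968245904, 207.89361317444178], [0.0, 0.0, 1.0]] [-0.00710006  0.          0.          0.          0.        ] [1.25010484 0.8377807  0.95411178] [-127.55448153    0.21364475  141.05300383]
rack_floor [([391.0, 283.0], 0.98)]
rack_rail [([390.0, 279.0], 0.66)]
caddy [([294.0, 187.0], 0.66)]
palette [([237.0, 
[... 954 characters left out ...]
267.0, 142.0], 0.37)]
palette [([383.0, 156.0], 0.73)]
board [([285.0, 154.0], 0.86)]
long1_mid [([219.0, 188.0], 0.96), ([192.0, 253.0], 0.8), ([501.0, 230.0], 0.74), ([207.0, 137.0], 0.73), ([256.0, 271.0], 0.69), ([405.0, 207.0], 0.33)]
short1_mid [([264.0, 183.0], 0.62)]
long_out_mid [([366.0, 141.0], 0.66), ([160.0, 237.0], 0.19)]
short_out_mid [([266.0, 141.0], 0.74), ([326.0, 148.0], 0.2)]
brush_tin [([484.0, 186.0], 0.58)]
dipper [([170.0, 193.0], 0.66)]
medium_jar [([276.0, 178.0], 0.75), ([263.0, 183.0], 0.74), ([325.0, 147.0], 0.72)]
tape_roll [([502.0, 233.0], 0.7), ([483.0, 187.0], 0.51)]
thinner [([169.0, 196.0], 0.92)]
paint_tube [([159.0, 240.0], 0.87), ([505.0, 234.0], 0.2)]
```

View pics/scene0.png

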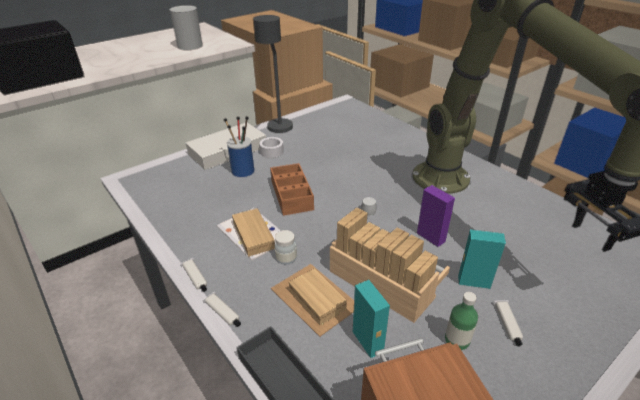

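View pics/top0.png

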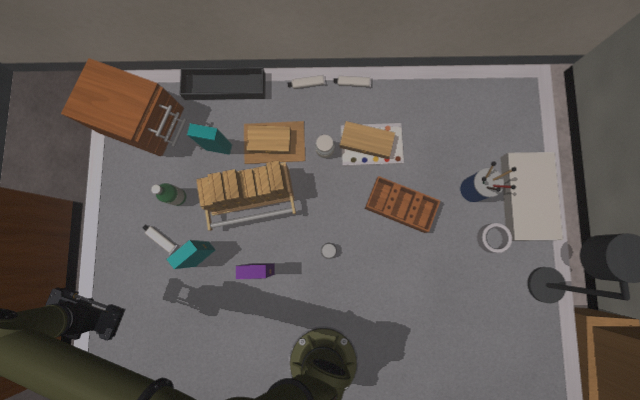

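The scene view shows the rack at about (385,270), the caddy at (292,188), the case on the palette at (252,230) and the case on the board at (317,295). In the top view they are at (248,193), (402,204), (367,140) and (268,138). The purple and turquoise boxes are look-alikes. I'll enlarge the rack and the lying cases.

```bash
cat > h.py <<'E'
import numpy as np,cv2
from scipy.spatial.transform import Rotation as R
def cam(p):
    Rm=R.from_euler('xyz',p["orientation"],degrees=True).as_matrix(); return Rm,np.array(p["origin"]),np.array(p["mtx"]),np.array(p["D"])
def proj(p,X):
    Rm,o,K,D=cam(p); X=np.atleast_2d(np.array(X,float))
    return cv2.projectPoints(X,cv2.Rodrigues(Rm.T)[0],-Rm.T@o,K,D)[0][:,0]
def onz(p,px,z):
    Rm,o,K,D=cam(p); u=cv2.undistortPoints(np.array(px,float).reshape(-1,1,2),K,D)[:,0]
    d=np.c_[u,np.ones(len(u))]@Rm.T; return o+d*((z-o[2])/d[:,2])[:,None]
def T(x,y,yaw,pts):
    c,s=np.cos(yaw),np.sin(yaw); pts=np.atleast_2d(np.array(pts,float)); return np.c_[x+c*pts[:,0]-s*pts[:,1],y+s*pts[:,0]+c*pts[:,1],pts[:,2]]
E
python3 - <<'E'
import cv2,numpy as np
from h import *
a=cv2.imread("pics/scene0.png");b=cv2.imread("pics/top0.png")
A=cv2.resize(a[195:325,320:450],(520,520),interpolation=cv2.INTER_CUBIC)[:,:]
A=cv2.resize(a[200:325,315:450],(400,370),interpolation=cv2.INTER_CUBIC)
B=cv2.resize(b[155:235,190:305],(400,278),interpolation=cv2.INTER_CUBIC)
C=cv2.resize(b[115:235,340:445],(0,0),fx=2.3,fy=2.3)
D=cv2.resize(b[115:170,240:310],(0,0),fx=3,fy=3)
o=np.zeros((600,800,3),np.uint8)
o[:370,:400]=A;o[:278,400:800]=B
o[290:290+C.shape[0],540:540+C.shape[1]]=C[:310,:260]
o[400:400+D.shape[0],100:100+D.shape[1]]=D
cv2.imwrite("pics/crop0.png",o)
E
```

```text
(no output)
```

View pics/crop0.png

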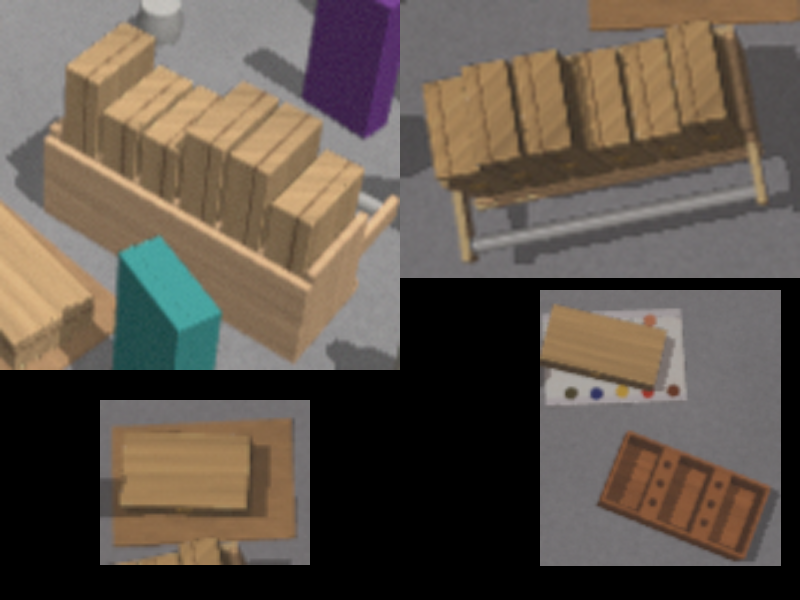

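```bash
cat > fit.py <<'E'
from h import *
from cell import eyes
from scipy.optimize import least_squares
P={n:eyes.read_camera(n) for n in("top","scene")}
t,s=P["top"],P["scene"]
q=onz(t,[(345.2,121.5),(395.2,132.4),(390,157.2),(340.4,145.4)],.044); print("palcase",np.linalg.norm(np.diff(q[[0,1,2,3,0]],axis=0),axis=1),q.mean(0))
a=lambda x,y:(190+(x-400)/3.478,155+y/3.478)
b=lambda x,y:(315+x/2.963,200+y/2.963)
Y=[-.115,-.069,-.023,.023,.069,.115]
obs=[(t,(0,Y[0],.19),a(698,73)),(t,(0,Y[5],.16),a(455,130)),(s,(0,Y[0],.19),b(110,54)),(s,(0,Y[5],.16),b(316,183)),(s,(0,Y[4],.19),b(275,135)),(s,(0,Y[3],.19),b(230,113))]
def res(v): return np.concatenate([proj(c,T(*v,X))[0]-u for c,X,u in obs])
r=least_squares(res,[.45,.25,0]); print("rack",r.x,np.degrees(r.x[2]),r.fun.round(1))
cor=np.array([(.057,.112,.065),(.057,-.112,.065),(-.057,-.112,.065),(-.057,.112,.065)])
u=np.array([(378.3,176.7),(440,199.8),(429,232.4),(366,208.5)])
r2=least_squares(lambda v:(proj(t,T(*v,cor))-u).ravel(),[.4,-.2,0]); print("caddy",r2.x,np.degrees(r2.x[2]),r2.fun.round(1))
def box(c,img,v,x0,x1,y0,y1,z0,z1,col):
    X=np.array([(x,y,z) for x in(x0,x1) for y in(y0,y1) for z in(z0,z1)]);k=proj(c,T(*v,X))
    for i in range(8):
        for j in range(i):
            if bin(i^j).count('1')==1: cv2.line(img,*[tuple(int(w*3) for w in k[m]-img_o) for m in(i,j)],col,1)
outs=[]
for c,o in((t,(185,110)),(s,(250,155))):
    img_o=np.array(o); w=(265,130) if c is t else (200,165)
    img=cv2.resize(c["pixels"][o[1]:o[1]+w[1],o[0]:o[0]+w[0],::-1].copy(),None,fx=3,fy=3,interpolation=cv2.INTER_CUBIC)
    for i,y in enumerate(Y): h=.18 if i in(0,3,4) else .15; box(c,img,r.x,-.045,.045,y-.02,y+.02,.01,.01+h,(0,0,255))
    box(c,img,r.x,-.106,-.090,-.14,.14,.058,.074,(255,0,0)); box(c,img,r2.x,-.057,.057,-.112,.112,0,.065,(0,255,0)); cv2.imwrite("pics/fit_%s.png"%("t" if c is t else "s"),img)
E
python3 fit.py
```

```text
palcase [0.18001035 0.09169881 0.17768483 0.0888261 ] [ 0.7568546  -0.16293358  0.044     ]
rack [0.57746743 0.2517403  0.19064066] 10.922905310578255 [-0.5 -0.4 -1.2 -0.4 -0.7 -1.5  0.2 -0.2 -0.1 -0.3  0.2 -0.5]
caddy [ 0.5225896  -0.27450778 -0.37732313] -21.619022678958363 [-0.7  0.2  0.4  0.6  0.3 -0.3 -0.  -0.5]
```

View pics/fit_t.png

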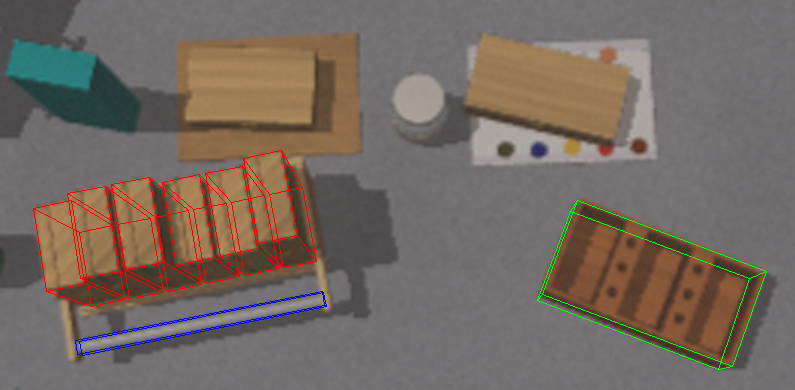

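View pics/fit_s.png

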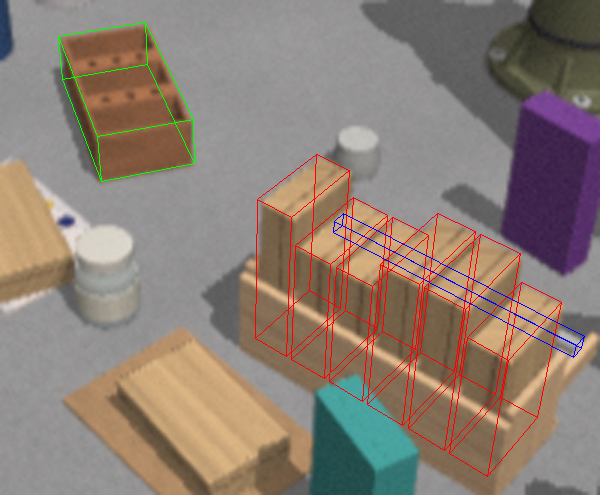

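The overlay fits to a few pixels. The case on the palette measures 180 x 90 mm, so the long ones are wanted. The candidates in the rack (scene view) are the tall cases at about (352,222), (393,240) and (408,248), which sit in bays y=-115, 23 and 69. The short cases stay, and the purple and turquoise boxes are excluded by colour. The enlarged crop confirms the three tall ones. Now moving behind bay y=-115.

Emit:
drive_tool:
  angular:
    - [0, 0, -0.131]
    - [0, 0, -0.131]
    - [0, 0, -0.131]
    - [0, 0, -0.132]
    - [0, 0, 0]
    - [0, 0, 0]
    - [0, 0, 0]
    - [0, 0, 0]
    - [0, 0, 0]
    - [0, 0, 0]
    - [0, 0, 0]
    - [0, 0, 0]
    - [0, 0, 0]
    - [0, 0, 0]
    - [0, 0, 0]
    - [0, 0, 0]
    - [0, 0, 0]
    - [0, 0, 0]
  delta_pos:
    - [0, 0, -2]
    - [0, 0, -2]
    - [0, 0, -2]
    - [0, 0, -2]
    - [-2, -3, 0]
    - [-2, -3, 0]
    - [-2, -3, 0]
    - [-2, -3, 0]
    - [-2, -3, 0]
    - [-2, -3, 0]
    - [-2, -3, 0]
    - [-2, -3, 0]
    - [-2, -3, 0]
    - [-2, -3, 0]
    - [-2, -3, 0]
    - [-2, -3, 0]
    - [-2, -3, 0]
    - [0, 0, 0]
  gripper: [0, 0, 0, 0, 0, 0, 0, 0, 0, 0, 0, 0, 0, 0, 0, 0, 0, 0]

```text
time_s: 3.5
tool_pos: [0.5468, 0.2735, 0.2955]
tool_rot: [-179.8, 0.1, -169.7]
force: [-0.1, 0.6, -0.6]
grip_width: 0.0005
grasp_force: 0.0
```

```bash
cat >> h.py <<'E'
RACK=(.577,.252,.1906)
def torel(o,f):
    c,s=np.cos(f[2]),np.sin(f[2]); d=np.array(o["tool_pos"])-[f[0],f[1],0]
    return np.round([c*d[0]+s*d[1],c*d[1]-s*d[0],d[2]],4), np.round(np.array(o["tool_rot"]),1), round(np.degrees(f[2]),1)
E
cat > st.py <<'E'
from h import *
from cell import telemetry
o=telemetry.get_obs()
print(o["time_s"],"rack:",*torel(o,RACK),"q",o["qpos"].round(0),"F",o["force"].round(1),o["grip_width"].round(4),round(o["grasp_force"],1))
E
python3 st.py
```

```text
Traceback (most recent call last):
  File "st.py", line 4, in <module>
    print(o["time_s"],"rack:",*torel(o,RACK),"q",o["qpos"].round(0),"F",o["force"].round(1),o["grip_width"].round(4),round(o["grasp_force"],1))
                                                                                            ^^^^^^^^^^^^^^^^^^^^^
AttributeError: 'float' object has no attribute 'round'
```

Emit:
drive_tool:
  angular:
    - [0, 0, -0.01]
    - [0, 0, 0]
    - [0, 0, 0]
    - [0, 0, 0]
    - [0, 0, 0]
    - [0, 0, 0]
    - [0, 0, 0]
    - [0, 0, 0]
  delta_pos:
    - [-1.9, -2.85, 0]
    - [-1.9, -2.85, 0]
    - [-1.9, -2.85, 0]
    - [-1.9, -2.85, 0]
    - [-1.8, -2.8, 0]
    - [0, 0, 2.5]
    - [0, 0, 2.5]
    - [0, 0, 0]
  gripper: [0, 0, 0, 0, 0, 0, 0, 0]

```text
time_s: 4.3
tool_pos: [0.6605, 0.1596, 0.2413]
tool_rot: [180.0, -0.4, -168.5]
force: [-0.2, -0.1, -0.1]
grip_width: 0.0008
grasp_force: 0.0
```

```bash
sed -i 's/o\["grip_width"\].round(4)/round(o["grip_width"],4)/' st.py; python3 st.py; python3 - <<'E'
from h import *
from cell import eyes
p=eyes.read_camera("wrist"); cv2.imwrite("pics/w1.png",p["pixels"][:,:,::-1])
q=eyes.read_camera("scene"); cv2.imwrite("pics/s1.png",cv2.resize(q["pixels"][140:330,290:490,::-1],None,fx=3,fy=3))
E
```

```text
4.3 rack: [ 0.0645 -0.1066  0.2413] [ 180.    -0.4 -168.5] 10.9 q [-26.  22.  14.  76.  -5.  83.  89.] F [-0.2 -0.1 -0.1] 0.0008 0.0
```

View pics/s1.png

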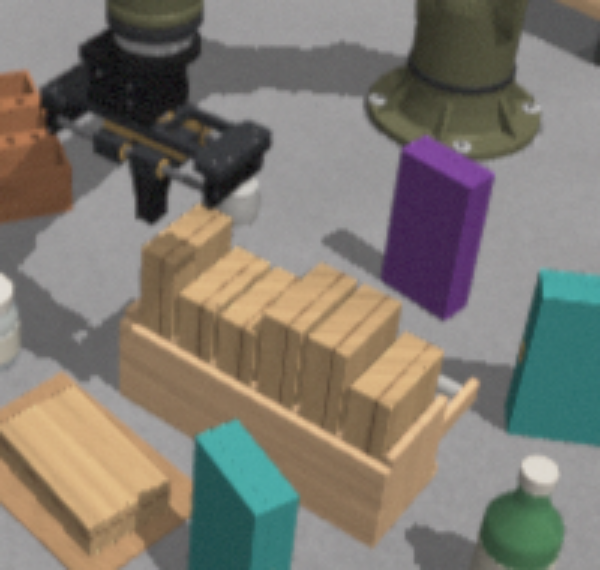

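Emit:
drive_tool:
  angular:
    - [0, 0, 0]
    - [0, 0, 0]
    - [0, 0, 0]
    - [0, 0, 0]
    - [0, 0, 0]
    - [0, 0, 0]
  delta_pos:
    - [-0.6, -0.8, 0]
    - [0, 0, 0]
    - [0, 0, 2]
    - [0, 0, 2]
    - [0, 0, 1.7]
    - [0, 0, 0]
  gripper: [0, 0, 0, 0, 0, 0]

```text
time_s: 5.0
tool_pos: [0.6692, 0.1524, 0.1867]
tool_rot: [-180.0, -0.2, -168.5]
force: [0.0, 0.1, -0.7]
grip_width: 0.0003
grasp_force: 0.0
```

```bash
python3 st.py
```

```text
5.0 rack: [ 0.0716 -0.1153  0.1867] [-180.    -0.2 -168.5] 10.9 q [-25.  24.  14.  80.  -6.  77.  90.] F [ 0.   0.1 -0.7] 0.0003 0.0
```

Emit:
drive_tool:
  angular:
    - [0, 0, 0.01]
    - [0, 0, 0]
    - [0, 0, 0]
    - [0, 0, 0]
    - [0, 0, 0]
    - [0, 0, 0]
    - [0, 0, 0]
    - [0, 0, 0]
    - [0, 0, 0]
    - [0, 0, 0]
    - [0, 0, 0]
    - [0, 0, 0]
    - [0, 0, 0]
    - [0, 0, 0]
    - [0, 0, 0]
    - [0, 0, 0]
    - [0, 0, 0]
  delta_pos:
    - [0.8, 0, 0]
    - [0.8, 0, 0]
    - [0.8, 0, 0]
    - [0.8, 0, 0]
    - [0.8, 0, 0]
    - [0.8, 0, 0]
    - [0.8, 0, 0]
    - [0.8, 0, 0]
    - [0.8, 0, 0]
    - [0.8, 0, 0]
    - [0.8, 0, 0]
    - [0.8, 0, 0]
    - [0.8, 0, 0]
    - [0.8, 0, 0]
    - [0.8, 0, 0]
    - [0, 0, 0]
    - [0, 0, 0]
  gripper: [0, 0, 0, 0, 0, 0, 0, 0, 0, 0, 0, 0, 0, 0, 0, 0, 0]

```text
time_s: 6.7
tool_pos: [0.5525, 0.1301, 0.1888]
tool_rot: [180.0, 0.0, -169.1]
force: [-0.6, 0.8, -0.6]
grip_width: 0.0003
grasp_force: 0.0
```

```bash
python3 st.py;python3 - <<'E'
from h import *
from cell import eyes
q=eyes.read_camera("scene"); cv2.imwrite("pics/s2.png",cv2.resize(q["pixels"][140:330,290:490,::-1],None,fx=3,fy=3))
E
```

```text
6.7 rack: [-0.0472 -0.1151  0.1888] [ 180.     0.  -169.1] 10.9 q [-28.   9.  14.  98.  -2.  73.  87.] F [-0.6  0.8 -0.6] 0.0003 0.0
```

View pics/s2.png

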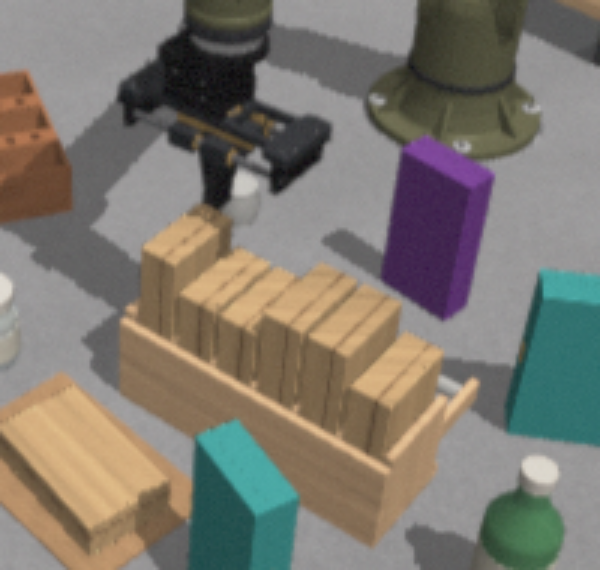

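The tall left case still stands, with its top at (185,235) in the crop. The finger at (215,190) seems to have passed beside or over it. I'll check the projections.

```bash
python3 - <<'E'
from h import *
from cell import eyes
w=eyes.read_camera("wrist");s=eyes.read_camera("scene");t=eyes.read_camera("top")
im=cv2.resize(s["pixels"][170:270,320:420,::-1],None,fx=4,fy=4,interpolation=cv2.INTER_CUBIC)
def dr(X,col):
    for u in proj(s,T(*RACK,X)):cv2.circle(im,tuple(int(v) for v in (u-[320,170])*4),3,col,-1)
dr([(-.0472,-.115,.175)],(0,0,255))
dr([(a,-.115+b,.19) for a in(-.045,.045) for b in(-.02,.02)],(0,255,0))
o=np.zeros((600,800,3),np.uint8);o[:400,:400]=im
o[:400,400:]=cv2.resize(t["pixels"][150:250,220:320,::-1],None,fx=4,fy=4,interpolation=cv2.INTER_CUBIC)
o[400:]=0;o[400:600,:320]=cv2.resize(w["pixels"][:,:,::-1],(320,200))
cv2.imwrite("pics/c3.png",o)
E
```

```text
(no output)
```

View pics/c3.png

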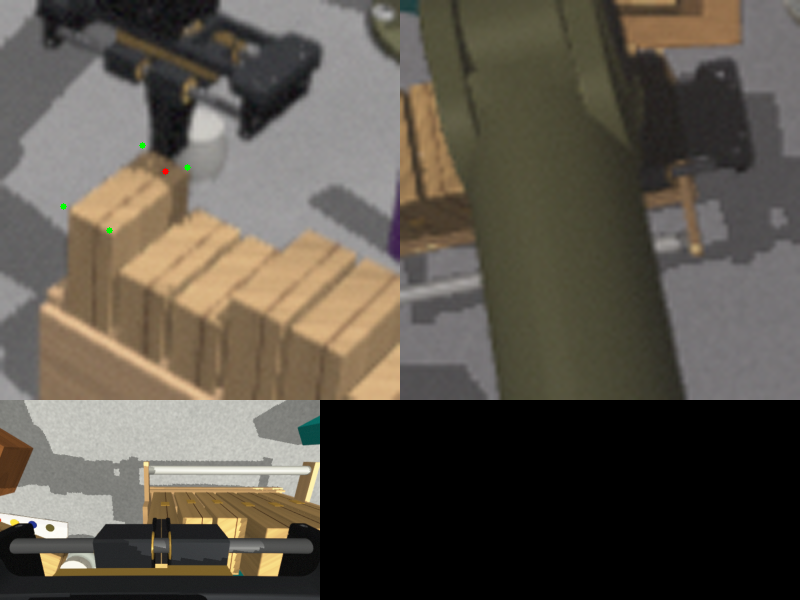

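The finger at (165,150) in the crop passed just over the case top at (125,205), and nothing moved. I'll go back behind it and push about 20 mm lower.

Emit:
drive_tool:
  angular:
    - [0, 0, 0]
    - [0, 0, 0]
    - [0, 0, 0]
    - [0, 0, 0]
    - [0, 0, 0]
    - [0, 0, 0]
    - [0, 0, 0]
    - [0, 0, 0]
    - [0, 0, 0]
    - [0, 0, 0]
  delta_pos:
    - [0, 0, -3]
    - [-3, 0, 0]
    - [-3, 0, 0]
    - [-3, 0, 0]
    - [-3, 0, 0]
    - [0, 0, 0]
    - [0, 0, 2.5]
    - [0, 0, 2.5]
    - [0, 0, 0]
    - [0, 0, 0]
  gripper: [0, 0, 0, 0, 0, 0, 0, 0, 0, 0]

```text
time_s: 7.9
tool_pos: [0.6698, 0.1526, 0.1687]
tool_rot: [180.0, -0.0, -169.1]
force: [-0.7, -0.7, -0.2]
grip_width: 0.0006
grasp_force: 0.0
```

```bash
python3 st.py
```

```text
7.9 rack: [ 0.0723 -0.1151  0.1687] [ 180.    -0.  -169.1] 10.9 q [-26.  24.  14.  81.  -6.  75.  90.] F [-0.7 -0.7 -0.2] 0.0006 0.0
```

Push 3 cm first and check the force.

Emit:
drive_tool:
  angular:
    - [0, 0, 0]
    - [0, 0, 0]
    - [0, 0, 0]
    - [0, 0, 0]
    - [0, 0, 0]
  delta_pos:
    - [0.8, 0, 0]
    - [0.8, 0, 0]
    - [0.8, 0, 0]
    - [0.8, 0, 0]
    - [0.8, 0, 0]
  gripper: [0, 0, 0, 0, 0]

```text
time_s: 8.4
tool_pos: [0.6306, 0.1451, 0.1695]
tool_rot: [180.0, 0.1, -169.1]
force: [1.2, 0.2, 1.1]
grip_width: 0.0003
grasp_force: 0.7
```

Emit:
drive_tool:
  angular:
    - [0, 0, 0]
    - [0, 0, 0]
    - [0, 0, 0]
    - [0, 0, 0]
    - [0, 0, 0]
    - [0, 0, 0]
    - [0, 0, 0]
    - [0, 0, 0]
    - [0, 0, 0]
    - [0, 0, 0]
    - [0, 0, 0]
    - [0, 0, 0]
  delta_pos:
    - [0.8, 0, 0]
    - [0.8, 0, 0]
    - [0.8, 0, 0]
    - [0.8, 0, 0]
    - [0.8, 0, 0]
    - [0.8, 0, 0]
    - [0.8, 0, 0]
    - [0.8, 0, 0]
    - [0.8, 0, 0]
    - [0.8, 0, 0]
    - [0, 0, 0]
    - [0, 0, 0]
  gripper: [0, 0, 0, 0, 0, 0, 0, 0, 0, 0, 0, 0]

```text
time_s: 9.6
tool_pos: [0.5525, 0.13, 0.1688]
tool_rot: [180.0, 0.0, -169.1]
force: [-0.2, -0.3, 0.3]
grip_width: 0.0004
grasp_force: 0.0
```

```bash
python3 st.py; python3 - <<'E'
from h import *
from cell import eyes
s=eyes.read_camera("scene")
cv2.imwrite("pics/c4.png",cv2.resize(s["pixels"][140:290,290:450,::-1],None,fx=4,fy=4,interpolation=cv2.INTER_CUBIC))
E
```

```text
9.6 rack: [-0.0472 -0.1151  0.1688] [ 180.     0.  -169.1] 10.9 q [-28.  10.  14.  99.  -3.  71.  87.] F [-0.2 -0.3  0.3] 0.0004 0.0
```

View pics/c4.png

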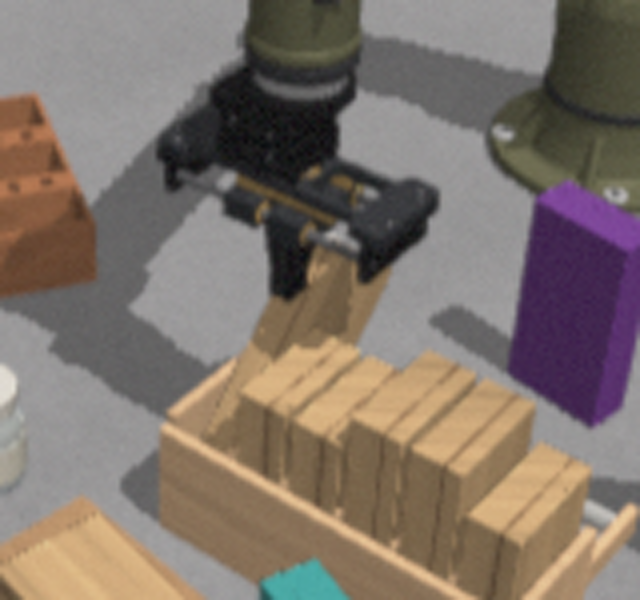

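The case at (300,330) in the crop now leans forward on the rail, and the others stand undisturbed. I'll rise, move over and start tilting the tool.

Emit:
drive_tool:
  angular:
    - [0, 0, 0]
    - [0, 0, 0]
    - [0, 0, 0]
    - [0, 0, 0]
    - [0, 0, 0]
    - [0, 0, 0]
    - [0, -0.117, 0]
    - [0, -0.117, 0]
    - [0, -0.116, 0]
    - [0, 0, 0]
  delta_pos:
    - [-0.5, 0, -3]
    - [0, 0, -3]
    - [0, 0, -3]
    - [3, 0, 0]
    - [3, 0, 0]
    - [3, 0, 0]
    - [0, 0, 0]
    - [0, 0, 0]
    - [0, 0, 0]
    - [0, 0, 0]
  gripper: [0, 0, 0, 8.7, 8.7, 8.7, 8.7, 8.7, 8.7, 8.7]

```text
time_s: 10.65
tool_pos: [0.4721, 0.1144, 0.2596]
tool_rot: [179.7, 16.5, -169.2]
force: [0.2, -0.7, 0.4]
grip_width: 0.0481
grasp_force: 0.0
```

```bash
python3 st.py
```

```text
10.65 rack: [-0.129  -0.1153  0.2596] [ 179.7   16.5 -169.2] 10.9 q [-20. -16.   1. 115.   2.  65.  82.] F [ 0.2 -0.7  0.4] 0.0481 0.0
```

Emit:
drive_tool:
  angular:
    - [0, 0, 0]
    - [0, 0, 0]
    - [0, -0.03, 0]
    - [0, -0.03, 0]
    - [0, 0, 0]
  delta_pos:
    - [1, 0, 0]
    - [0, 0, 2]
    - [0, 0, 2]
    - [0, 0, 1]
    - [0, 0, 0]
  gripper: [8.7, 8.7, 8.7, 8.7, 8.7]

```text
time_s: 11.15
tool_pos: [0.4759, 0.1169, 0.2059]
tool_rot: [179.6, 19.5, -169.1]
force: [0.3, 0.1, 0.3]
grip_width: 0.0846
grasp_force: 0.0
```

```bash
python3 st.py; python3 - <<'E'
from h import *
from cell import eyes
s=eyes.read_camera("scene");w=eyes.read_camera("wrist")
o=np.zeros((400,800,3),np.uint8)
o[:,:400]=cv2.resize(s["pixels"][160:260,310:410,::-1],None,fx=4,fy=4,interpolation=cv2.INTER_CUBIC)
o[:250,400:]=cv2.resize(w["pixels"][:,:,::-1],(400,250))
cv2.imwrite("pics/c5.png",o)
E
```

```text
11.15 rack: [-0.1249 -0.1135  0.2059] [ 179.6   19.5 -169.1] 10.9 q [-18. -16.  -0. 122.   3.  55.  81.] F [0.3 0.1 0.3] 0.0846 0.0
```

View pics/c5.png

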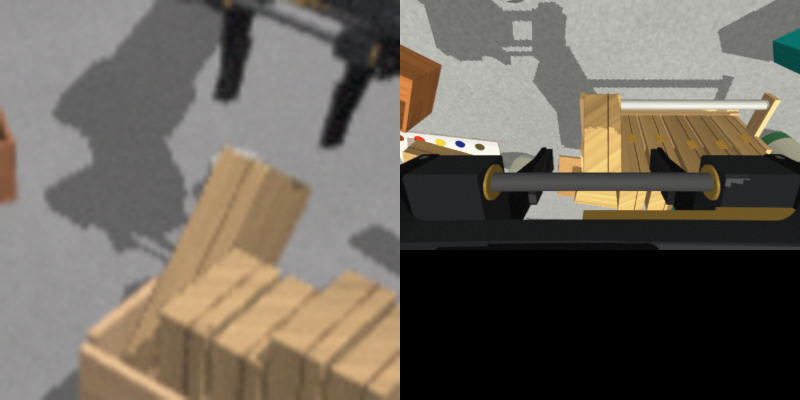

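The fingers straddle the leaning case: in the wrist view it spans 580–622, with fingers at 540 and 665. Advance and grip.

Emit:
drive_tool:
  angular:
    - [0, 0, 0]
    - [0, 0, 0]
    - [0, 0, 0]
    - [0, 0, 0]
    - [0, 0, 0]
    - [0, 0, 0]
    - [0, 0, 0]
    - [0, 0, 0]
    - [0, 0, 0]
    - [0, 0, 0]
    - [0, 0, 0]
  delta_pos:
    - [0, 0, 1.5]
    - [0, 0, 1.5]
    - [0, 0, 1.5]
    - [0, 0, 1.5]
    - [0, 0, 0]
    - [0, 0, 0]
    - [0, 0, 0]
    - [0, 0, 0]
    - [0, 0, 0]
    - [0, 0, 0]
    - [0, 0, 0]
  gripper: [8.7, 8.7, 8.7, 8.7, 8.7, 3, 3, 3, 3, 3, 3]
  squeeze: 45

```text
time_s: 12.35
tool_pos: [0.4975, 0.1213, 0.1523]
tool_rot: [179.6, 19.9, -169.1]
force: [-0.0, -0.8, 0.2]
grip_width: 0.0468
grasp_force: 0.0
```

```bash
python3 st.py
```

```text
12.35 rack: [-0.1029 -0.1132  0.1523] [ 179.6   19.9 -169.1] 10.9 q [-18. -11.  -0. 124.   3.  47.  81.] F [-0.  -0.8  0.2] 0.0468 0.0
```

Emit:
drive_tool:
  angular:
    - [0, 0, 0]
    - [0, 0, 0]
    - [0, 0, 0]
    - [0, 0, 0]
    - [0, 0, 0]
    - [0, 0, 0]
  delta_pos:
    - [0, 0, 0]
    - [0, 0, 0]
    - [0, 0, 0]
    - [-0.3, 0, -0.9]
    - [-0.5, 0, -1.4]
    - [0, 0, 0]
  gripper: [3, 3, 3, 3, 3, 3]
  squeeze: 55

```text
time_s: 12.95
tool_pos: [0.4978, 0.1213, 0.178]
tool_rot: [179.6, 20.0, -169.1]
force: [0.2, -0.3, -3.1]
grip_width: 0.0396
grasp_force: 55.0
```

```bash
python3 st.py
```

```text
12.95 rack: [-0.1025 -0.1133  0.178 ] [ 179.6   20.  -169.1] 10.9 q [-18. -12.  -0. 122.   3.  50.  81.] F [ 0.2 -0.3 -3.1] 0.0396 55.0
```

Emit:
drive_tool:
  angular:
    - [0, 0, 0]
    - [0, 0, 0]
    - [0, 0, 0]
    - [0, 0, 0]
    - [0, 0, 0]
    - [0, 0, 0]
  delta_pos:
    - [-0.5, 0, -1.4]
    - [-0.5, 0, -1.4]
    - [-0.5, 0, -1.4]
    - [-0.5, 0, -1.4]
    - [-0.5, 0, -1.4]
    - [0, 0, 0]
  gripper: [3, 3, 3, 3, 3, 3]

```text
time_s: 13.55
tool_pos: [0.4977, 0.1209, 0.2522]
tool_rot: [179.6, 20.0, -169.1]
force: [0.8, 0.5, -3.2]
grip_width: 0.0395
grasp_force: 55.0
```

```bash
python3 st.py
```

```text
13.55 rack: [-0.1027 -0.1137  0.2522] [ 179.6   20.  -169.1] 10.9 q [-18. -15.  -0. 116.   2.  59.  82.] F [ 0.8  0.5 -3.2] 0.0395 55.0
```

Emit:
drive_tool:
  angular:
    - [0, 0.087, 0]
    - [0, 0.087, 0]
    - [0, 0.087, 0]
    - [0, 0.087, 0]
    - [0, 0, 0.1134]
    - [0, 0, 0.1134]
    - [0, 0, 0.1134]
    - [0, 0, 0.1134]
    - [0, 0, 0.1134]
    - [0, 0, 0]
  delta_pos:
    - [-0.4, 0, -1.2]
    - [-0.3, 0, -1.2]
    - [-0.2, 0, -1.2]
    - [0, 0, -1.2]
    - [0, -1, -0.8]
    - [0, -1, -0.8]
    - [0, -1, 0]
    - [0, -1, 0]
    - [0, -1, 0]
    - [0, 0, 0]
  gripper: [3, 3, 3, 3, 3, 3, 3, 3, 3, 3]

```text
time_s: 14.55
tool_pos: [0.4935, 0.0688, 0.3142]
tool_rot: [179.8, -0.3, 158.3]
force: [0.7, -0.3, -4.0]
grip_width: 0.0398
grasp_force: 55.0
```

```bash
cat >> h.py <<'E'
CAD=(.5226,-.2745,-.3773)
E
cat >> st.py <<'E'
import sys
if len(sys.argv)>1: print("caddy:",*torel(o,CAD))
E
python3 st.py 1
python3 - <<'E'
from h import *
from cell import eyes
s=eyes.read_camera("scene"); cv2.imwrite("pics/tmp_s.png",s["pixels"][:,:,::-1])
t=eyes.read_camera("top")
o=np.zeros((480,800,3),np.uint8)
o[:,:480]=cv2.resize(s["pixels"][130:250,260:380,::-1],None,fx=4,fy=4,interpolation=cv2.INTER_CUBIC)
o[:320,480:]=cv2.resize(t["pixels"][150:270,330:450,::-1],(320,320))
cv2.imwrite("pics/c6.png",o)
E
```

```text
14.55 rack: [-0.1167 -0.164   0.3142] [179.8  -0.3 158.3] 10.9 q [-15.  -2.   4.  95.  -0.  87.  57.] F [ 0.7 -0.3 -4. ] 0.0398 55.0
caddy: [-0.1535  0.3085  0.3142] [179.8  -0.3 158.3] -21.6
```

View pics/c6.png

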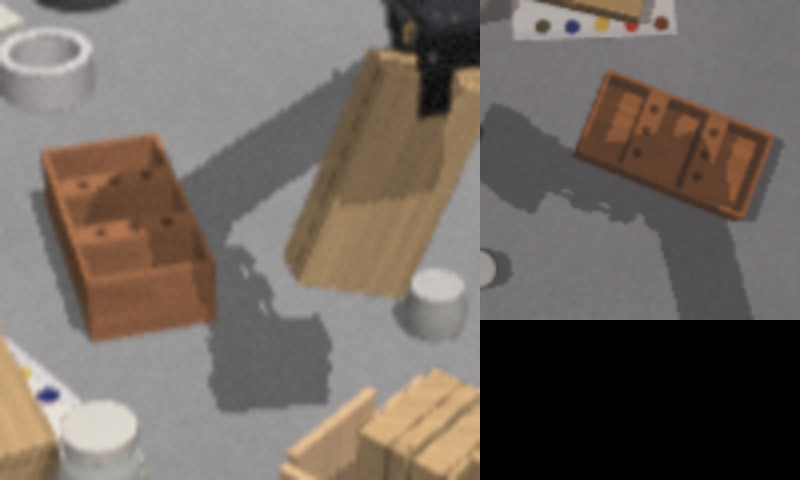

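```bash
cat > held.py <<'E'
from h import *
from cell import eyes,telemetry
from scipy.optimize import least_squares
s=eyes.read_camera("scene");o=telemetry.get_obs()
Rt=R.from_euler('xyz',o["tool_rot"],degrees=True).as_matrix();p0=np.array(o["tool_pos"])
px=np.array([(353.75,142.5),(332.5,195),(335,200),(360.75,203.75)])
# case frame: x back(-tool x)... points (b: +1 back, y sign, l: dist from bottom)
pts=[(1,-1,.18),(1,-1,0),(1,1,0),(-1,1,0)]
def W(v):
    rho,a,d,e=v; out=[]
    ax=np.array([np.sin(rho),0,-np.cos(rho)])  # case up axis in tool frame (tool x = front)
    bk=np.array([-np.cos(rho),0,-np.sin(rho)])
    for b,y,l in pts: out.append(p0+Rt@(ax*(l-a)+bk*(b*.045+d)+np.array([0,y*.02+e,0])))
    return out
r=least_squares(lambda v:np.concatenate([(proj(s,W(v))-px).ravel()*1,(np.array(v)-[.33,.145,0,0])*[0,100,100,200]]),[.33,.145,0,0])
print(np.degrees(r.x[0]),r.x[1:],r.fun.round(1))
E
python3 held.py
```

```text
21.668663528389665 [ 0.15044094 -0.00386243 -0.0017937 ] [-0.2 -1.4 -1.2 -1.1  0.5  1.4  0.9  1.2  0.   0.5 -0.4 -0.4]
```

The crop shows the case held, leaning about 20° against the tool (bottom corners at (300,280) and (403,295)). The caddy at (130,240) is empty and in place. Carry it over and turn it upright.

Emit:
drive_tool:
  angular:
    - [0, 0, 0]
    - [0, 0, 0]
    - [0, 0, 0]
    - [0, 0, 0]
    - [0, 0, 0]
    - [0, 0, 0]
    - [0, 0, 0]
    - [0, 0, 0]
    - [0, 0, 0]
    - [0, 0, 0]
    - [0, 0, 0]
    - [0, 0, 0]
    - [0, 0, 0]
    - [0, 0.09, 0]
    - [0, 0.09, 0]
    - [0, 0.09, 0]
    - [0, 0.088, 0]
    - [0, 0, 0]
    - [0, 0, 0]
  delta_pos:
    - [-1.2, -3, 0]
    - [-1.2, -3, 0]
    - [-1.2, -3, 0]
    - [-1.2, -3, 0]
    - [-1.2, -3, 0]
    - [-1.2, -3, 0]
    - [-1.2, -3, 0]
    - [-1.2, -3, 0]
    - [-1.2, -3, 0]
    - [-1.2, -3, 0]
    - [-1.2, -3, 0]
    - [-1.2, -3, 0]
    - [-1.2, -2.9, 0]
    - [0, 0, 0]
    - [0, 0, 0]
    - [0, 0, 0]
    - [0, 0, 0]
    - [0, 0, 0]
    - [0, 0, 0]
  gripper: [3, 3, 3, 3, 3, 3, 3, 3, 3, 3, 3, 3, 3, 3, 3, 3, 3, 3, 3]

```text
time_s: 16.6
tool_pos: [0.4975, -0.3482, 0.3117]
tool_rot: [179.7, -20.7, 158.7]
force: [-1.0, 0.1, -4.0]
grip_width: 0.0394
grasp_force: 55.0
```

```bash
python3 st.py 1
python3 - <<'E'
from h import *
from cell import eyes,telemetry
s=eyes.read_camera("scene");ob=telemetry.get_obs();p=ob["tool_pos"]
im=cv2.resize(s["pixels"][100:260,220:380,::-1],None,fx=3.75,fy=3.75,interpolation=cv2.INTER_CUBIC)
f=(p[0],p[1],CAD[2])
def bx(f,x0,x1,y0,y1,z0,z1,col):
    k=proj(s,T(*f,[(x,y,z) for x in(x0,x1) for y in(y0,y1) for z in(z0,z1)]))
    for i in range(8):
        for j in range(i):
            if bin(i^j).count('1')==1: cv2.line(im,*[tuple(int(w*3.75) for w in k[m]-[220,100]) for m in(i,j)],col,1)
bx(f,-.047,.043,-.02,.02,p[2]-.148,p[2]+.032,(0,0,255))
bx(CAD,-.057,.057,-.112,.112,0,.065,(0,255,0))
cv2.imwrite("pics/c7.png",im)
E
```

```text
16.6 rack: [-0.1918 -0.5743  0.3117] [179.7 -20.7 158.7] 10.9 q [ 14.  30.  28.  62.  -8. 111. 108.] F [-1.   0.1 -4. ] 0.0394 55.0
caddy: [ 0.0038 -0.0778  0.3117] [179.7 -20.7 158.7] -21.6
```

View pics/c7.png

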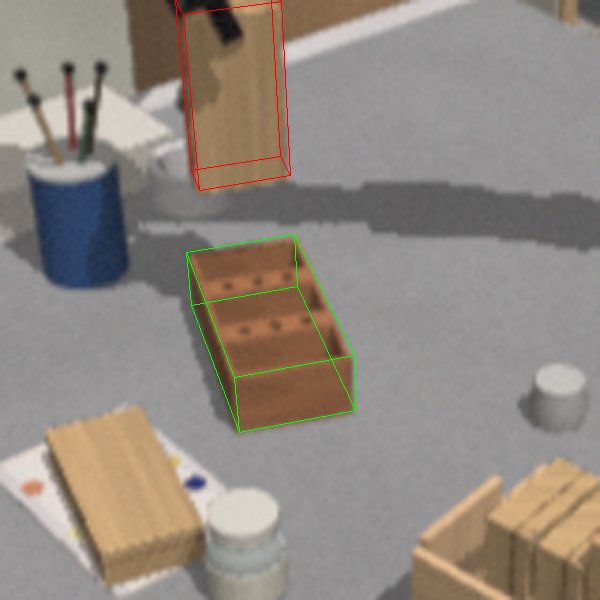

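The case hangs upright above the far compartment, and its outline matches the model at (190–290, 0–190). The caddy has not moved (187–353, 235–432). Lowering it.

Emit:
drive_tool:
  angular:
    - [0, 0, 0]
    - [0, 0, 0]
    - [0, 0, 0]
    - [0, 0, 0]
    - [0, 0, 0]
    - [0, 0, 0]
    - [0, 0, 0]
  delta_pos:
    - [-0.53, -0.2, 1.4]
    - [-0.53, 0, 1.4]
    - [-0.53, 0, 1.4]
    - [-0.53, 0, 1.4]
    - [-0.53, 0, 1.4]
    - [-0.53, 0, 1.4]
    - [0, 0, 0]
  gripper: [3, 3, 3, 3, 3, 3, 3]

```text
time_s: 17.35
tool_pos: [0.495, -0.3489, 0.2205]
tool_rot: [179.7, -21.0, 158.6]
force: [-0.8, 1.0, -4.1]
grip_width: 0.0396
grasp_force: 55.0
```

```bash
python3 st.py 1
```

```text
17.35 rack: [-0.1944 -0.5745  0.2205] [179.7 -21.  158.6] 10.9 q [ 13.  31.  27.  71.  -8. 101. 108.] F [-0.8  1.  -4.1] 0.0396 55.0
caddy: [ 0.0018 -0.0794  0.2205] [179.7 -21.  158.6] -21.6
```

Emit:
drive_tool:
  angular:
    - [0, 0, 0]
    - [0, 0, 0]
    - [0, 0, 0]
    - [0, 0, 0]
    - [0, 0, 0]
    - [0, 0, 0]
  delta_pos:
    - [-0.42, 0, 1.12]
    - [-0.42, 0, 1.12]
    - [-0.42, 0, 1.12]
    - [-0.42, 0, 1.12]
    - [-0.42, 0, 1.12]
    - [0, 0, 0]
  gripper: [3, 3, 3, 3, 3, 3]

```text
time_s: 17.95
tool_pos: [0.4949, -0.3488, 0.1613]
tool_rot: [179.7, -21.0, 158.6]
force: [-0.7, 0.8, -4.3]
grip_width: 0.0398
grasp_force: 55.0
```

Emit:
drive_tool:
  angular:
    - [0, 0, 0]
    - [0, 0, 0]
    - [0, 0, 0]
  delta_pos:
    - [-0.1, 0, 0.28]
    - [0, 0, 0]
    - [0, 0, 0]
  gripper: [3, 3, 3]

```text
time_s: 18.25
tool_pos: [0.4959, -0.3498, 0.1612]
tool_rot: [179.7, -20.7, 158.6]
force: [0.3, 0.8, -3.3]
grip_width: 0.0394
grasp_force: 55.0
```

Emit:
drive_tool:
  angular:
    - [0, 0, 0]
    - [0, 0, 0]
    - [0, 0, 0]
  delta_pos:
    - [-0.14, 0, 0.37]
    - [0, 0, 0]
    - [0, 0, 0]
  gripper: [3, 3, 3]

```text
time_s: 18.55
tool_pos: [0.4956, -0.3495, 0.1566]
tool_rot: [179.7, -20.8, 158.6]
force: [0.3, -1.0, -3.4]
grip_width: 0.0396
grasp_force: 55.0
```

Emit:
drive_tool:
  angular:
    - [0, 0, 0]
    - [0, 0, 0]
    - [0, 0, 0]
  delta_pos:
    - [-0.14, 0, 0.37]
    - [0, 0, 0]
    - [0, 0, 0]
  gripper: [3, 3, 3]

```text
time_s: 18.85
tool_pos: [0.4965, -0.35, 0.1559]
tool_rot: [179.7, -20.6, 158.6]
force: [1.5, 0.3, 7.7]
grip_width: 0.0394
grasp_force: 55.0
```

Emit:
drive_tool:
  angular:
    - [0, 0, 0]
    - [0, 0, 0]
    - [0, 0, 0]
  delta_pos:
    - [-0.07, 0, 0.19]
    - [0, 0, 0]
    - [0, 0, 0]
  gripper: [3, 3, 3]

```text
time_s: 19.15
tool_pos: [0.4969, -0.3501, 0.1558]
tool_rot: [179.7, -20.5, 158.6]
force: [1.9, 0.0, 15.3]
grip_width: 0.0397
grasp_force: 55.0
```

Emit:
drive_tool:
  angular:
    - [0, 0, 0]
    - [0, 0, 0]
    - [0, 0, 0]
    - [0, 0, 0]
    - [0, 0, 0]
    - [0, 0, 0]
    - [0, 0, 0]
    - [0, 0, 0]
    - [0, 0, 0]
    - [0, 0, 0]
    - [0, 0, 0]
  delta_pos:
    - [0, 0, 0]
    - [0, 0, 0]
    - [0, 0, 0]
    - [0, 0, -1]
    - [0, 0, -2]
    - [0, 0, -3]
    - [0, 0, -3]
    - [0, 0, -3]
    - [0, 0, -3]
    - [0, 0, 0]
    - [0, 0, 0]
  gripper: [6, 6, 6, 6, 6, 6, 6, 6, 6, 6, 6]

```text
time_s: 20.25
tool_pos: [0.5452, -0.37, 0.2912]
tool_rot: [179.8, -20.7, 158.6]
force: [-0.1, 0.0, 0.3]
grip_width: 0.0601
grasp_force: 0.0
```

```bash
cat > chk.py <<'E'
# numeric check: where do cut_out masks of long cases sit vs the expected model in both views
from h import *
from cell import eyes,models
import sys
def sil(c,f,x0,x1,y0,y1,z0,z1):
    k=proj(c,T(*f,[(x,y,z) for x in(x0,x1) for y in(y0,y1) for z in(z0,z1)]))
    m=np.zeros((400,640),np.uint8); cv2.fillConvexPoly(m,cv2.convexHull(k.astype(np.float32)).astype(np.int32),1); return m>0
bays=[(-.115,.18),(-.069,.15),(-.023,.15),(.023,.18),(.069,.18),(.115,.15)]
for n in("scene","top"):
    c=eyes.read_camera(n); cv2.imwrite(f"pics/{n}_chk.png",c["pixels"][:,:,::-1])
    E={f"caddy{y}":sil(c,CAD,-.045,.045,y-.02,y+.02,.005,.185) for y in(-.08,0,.08)}
    E.update({f"bay{y}":sil(c,RACK,-.045,.045,y-.02,y+.02,.01,.01+h) for y,h in bays}); E["caddy"]=sil(c,CAD,-.057,.057,-.112,.112,0,.065)
    for t in("long1_mid","short1_mid","caddy"):
        for d in models.cut_out(c,t):
            if d["p"]<.3: continue
            m=d["pixels"]; b=max(E,key=lambda e:(E[e]&m).sum()/(E[e]|m).sum())
            print(n,t,round(d["p"],2),np.round(d["centre"]).tolist(),b,"IoU",round((E[b]&m).sum()/(E[b]|m).sum(),2),"dc",(np.argwhere(m).mean(0)-np.argwhere(E[b]).mean(0)).round(1)[::-1])
E
python3 st.py 1; python3 chk.py
```

```text
20.25 rack: [-0.1491 -0.6047  0.2912] [179.8 -20.7 158.6] 10.9 q [ 16.  38.  27.  53. -10. 112. 108.] F [-0.1  0.   0.3] 0.0601 0.0
caddy: [ 0.0561 -0.0805  0.2912] [179.8 -20.7 158.6] -21.6
scene long1_mid 0.97 [406.0, 253.0] bay0.069 IoU 0.53 dc [  1.  -10.5]
scene long1_mid 0.95 [370.0, 318.0] bay-0.023 IoU 0.02 dc [-5.7 59.9]
scene long1_mid 0.73 [480.0, 257.0] caddy-0.08 IoU 0.0 dc [195.7  96.8]
scene long1_mid 0.59 [434.0, 214.0] caddy-0.08 IoU 0.0 dc [149.7  53.5]
scene short1_mid 0.78 [361.0, 236.0] bay-0.069 IoU 0.4 dc [ -0.9 -10.2]
scene caddy 0.68 [294.0, 192.0] caddy IoU 0.84 dc [0.9 3.1]
top long1_mid 0.75 [208.0, 138.0] caddy-0.08 IoU 0.0 dc [-219.2  -72.1]
top long1_mid 0.74 [219.0, 187.0] bay0.069 IoU 0.62 dc [-3.7 -0.4]
top long1_mid 0.73 [189.0, 254.0] caddy-0.08 IoU 0.0 dc [-238.3   43.3]
top long1_mid 0.7 [254.0, 270.0] caddy-0.08 IoU 0.0 dc [-173.9   59.9]
top long1_mid 0.67 [363.0, 138.0] caddy-0.08 IoU 0.0 dc [-62.2 -71. ]
top short1_mid 0.82 [265.0, 185.0] bay-0.069 IoU 0.84 dc [-0.9 -0.2]
top caddy 0.93 [397.0, 200.0] caddy IoU 0.67 dc [-8.2 -4.7]
```

Emit:
drive_tool:
  angular:
    - [0, -0.09, 0]
    - [0, -0.09, 0]
    - [0, -0.09, 0]
    - [0, -0.09, 0]
    - [0, 0, -0.113]
    - [0, 0, -0.113]
    - [0, 0, -0.113]
    - [0, 0, -0.113]
    - [0, 0, -0.112]
    - [0, 0, 0]
  delta_pos:
    - [0.4, 0, -1.2]
    - [0.3, 0, -1.2]
    - [0.2, 0, -1.2]
    - [0, 0, -1.2]
    - [0, 0, 0]
    - [0, 0, 0]
    - [0, 0, 0]
    - [0, 0, 0]
    - [0, 0, 0]
    - [0, 0, 0]
  gripper: [0, 0, 0, 0, 0, 0, 0, 0, 0, 0]

```text
time_s: 21.65
tool_pos: [0.5466, -0.3705, 0.3401]
tool_rot: [179.7, 0.0, -169.2]
force: [0.0, -0.1, -0.1]
grip_width: 0.0007
grasp_force: 0.0
```

```bash
python3 st.py
```

```text
21.65 rack: [-0.1477 -0.6054  0.3401] [ 179.7    0.  -169.2] 10.9 q [ 15.  19.  23.  70.  -8.  93. 138.] F [ 0.  -0.1 -0.1] 0.0007 0.0
```

Emit:
drive_tool:
  angular:
    - [0, 0, 0]
    - [0, 0, 0]
    - [0, 0, 0]
    - [0, 0, 0]
    - [0, 0, 0]
    - [0, 0, 0]
    - [0, 0, 0]
    - [0, 0, 0]
    - [0, 0, 0]
    - [0, 0, 0]
    - [0, 0, 0]
    - [0, 0, 0]
    - [0, 0, 0]
    - [0, 0, 0]
    - [0, 0, 0]
    - [0, 0, 0]
    - [0, 0, 0]
    - [0, 0, 0]
    - [0, 0, 0]
  delta_pos:
    - [-1.3, 3.97, 0]
    - [-1.3, 3.97, 0]
    - [-1.3, 3.97, 0]
    - [-1.3, 3.97, 0]
    - [-1.3, 3.97, 0]
    - [-1.3, 3.97, 0]
    - [-1.3, 3.97, 0]
    - [-1.3, 3.97, 0]
    - [-1.3, 3.97, 0]
    - [-1.3, 3.97, 0]
    - [-1.3, 3.97, 0]
    - [-1.3, 3.97, 0]
    - [-1.3, 3.97, 0]
    - [-1.3, 3.97, 0]
    - [-1.3, 3.97, 0]
    - [-1.3, 3.97, 0]
    - [-1.3, 3.97, 0]
    - [0, 0, 0]
    - [0, 0, 0]
  gripper: [0, 0, 0, 0, 0, 0, 0, 0, 0, 0, 0, 0, 0, 0, 0, 0, 0, 0, 0]

```text
time_s: 23.55
tool_pos: [0.6366, 0.3351, 0.3423]
tool_rot: [179.8, -0.1, -169.2]
force: [0.2, -1.1, -0.1]
grip_width: 0.0002
grasp_force: 0.0
```

```bash
python3 st.py; python3 chk.py | grep -E "caddy|bay"
```

```text
23.55 rack: [0.0742 0.0703 0.3423] [ 1.798e+02 -1.000e-01 -1.692e+02] 10.9 q [-31.  26.   2.  58.  -1.  96.  71.] F [ 0.2 -1.1 -0.1] 0.0002 0.0
scene long1_mid 0.86 [475.0, 256.0] caddy-0.08 IoU 0.0 dc [195.6  96.7]
scene long1_mid 0.72 [405.0, 254.0] bay0.069 IoU 0.52 dc [  1.1 -10.4]
scene long1_mid 0.66 [283.0, 246.0] caddy-0.08 IoU 0.0 dc [-0.  85.5]
scene long1_mid 0.65 [435.0, 220.0] caddy-0.08 IoU 0.0 dc [150.3  57.8]
scene long1_mid 0.63 [371.0, 318.0] bay-0.023 IoU 0.02 dc [-5.8 59.8]
scene long1_mid 0.54 [239.0, 229.0] caddy-0.08 IoU 0.0 dc [-40.9  71.3]
scene short1_mid 0.86 [362.0, 239.0] bay-0.069 IoU 0.4 dc [ -0.8 -10.7]
scene short1_mid 0.63 [269.0, 151.0] caddy-0.08 IoU 0.0 dc [-19.8 -14.1]
scene caddy 0.57 [293.0, 190.0] caddy IoU 0.8 dc [1.1 3.7]
scene caddy 0.38 [304.0, 308.0] caddy-0.08 IoU 0.0 dc [ 26.3 141.1]
top long1_mid 0.81 [259.0, 271.0] caddy-0.08 IoU 0.0 dc [-169.4   59.1]
top long1_mid 0.63 [218.0, 191.0] bay0.069 IoU 0.62 dc [-3.7 -0.4]
top long1_mid 0.57 [220.0, 144.0] caddy-0.08 IoU 0.0 dc [-206.6  -66.3]
top short1_mid 0.81 [264.0, 183.0] bay-0.069 IoU 0.82 dc [-1.1 -0.1]
top short1_mid 0.73 [248.0, 189.0] bay-0.023 IoU 0.69 dc [-1.4  0.3]
top caddy 0.57 [399.0, 204.0] caddy IoU 0.7 dc [-6.8 -3. ]
```

```bash
cat > diff.py <<'E'
from h import *
from cell import eyes
import sys
for n in("scene","top"):
    a=cv2.imread(f"pics/{n}0.png").astype(int); c=eyes.read_camera(n); b=c["pixels"][:,:,::-1].astype(int)
    ch=((np.abs(a-b).sum(2)>60)&(b[:,:,2]-b[:,:,0]>35)&(b[:,:,2]-b[:,:,1]<75)).astype(np.uint8)
    for y in(-.08,0,.08):
        k=proj(c,T(*CAD,[(p,y+q,z) for p in(-.045,.045) for q in(-.02,.02) for z in(.07,.185)]))
        m=np.zeros((400,640),np.uint8); cv2.fillConvexPoly(m,cv2.convexHull(k.astype(np.float32)).astype(np.int32),1)
        ring=cv2.dilate(m,np.ones((9,9)))-cv2.dilate(m,np.ones((3,3)))
        print(n,y,"filled",round(ch[m>0].mean(),2),"ring",round(ch[ring>0].mean(),2))
E
python3 diff.py
```

```text
scene -0.08 filled 0.81 ring 0.07
scene 0 filled 0.5 ring 0.24
scene 0.08 filled 0.18 ring 0.24
top -0.08 filled 0.53 ring 0.0
top 0 filled 0.0 ring 0.0
top 0.08 filled 0.0 ring 0.0
```

Emit:
drive_tool:
  angular:
    - [0, 0, 0]
    - [0, 0, 0]
    - [0, 0, 0]
    - [0, 0, 0]
    - [0, 0, 0]
    - [0, 0, 0]
    - [0, 0, 0]
  delta_pos:
    - [0, -0.1, 3]
    - [0, 0, 3]
    - [0, 0, 3]
    - [0, 0, 3]
    - [0, 0, 3]
    - [0, 0, 2.4]
    - [0, 0, 0]
  gripper: [0, 0, 0, 0, 0, 0, 0]

```text
time_s: 24.75
tool_pos: [0.6348, 0.3324, 0.1649]
tool_rot: [179.9, -0.4, -169.2]
force: [-0.6, -0.5, -0.8]
grip_width: 0.0005
grasp_force: 0.0
```

Emit:
drive_tool:
  angular:
    - [0, 0, 0]
    - [0, 0, 0]
    - [0, 0, 0]
    - [0, 0, 0]
    - [0, 0, 0]
    - [0, 0, 0]
    - [0, 0, 0]
    - [0, 0, 0]
    - [0, 0, 0]
    - [0, 0, 0]
    - [0, 0, 0]
    - [0, 0, 0]
    - [0, 0, 0]
    - [0, 0, 0]
    - [0, 0, 0]
    - [0, 0, 0]
    - [0, 0, 0]
  delta_pos:
    - [0.8, 0, 0]
    - [0.8, 0, 0]
    - [0.8, 0, 0]
    - [0.8, 0, 0]
    - [0.8, 0, 0]
    - [0.8, 0, 0]
    - [0.8, 0, 0]
    - [0.8, 0, 0]
    - [0.8, 0, 0]
    - [0.8, 0, 0]
    - [0.8, 0, 0]
    - [0.8, 0, 0]
    - [0.8, 0, 0]
    - [0.8, 0, 0]
    - [0.8, 0, 0]
    - [0, 0, 0]
    - [0, 0, 0]
  gripper: [0, 0, 0, 0, 0, 0, 0, 0, 0, 0, 0, 0, 0, 0, 0, 0, 0]

```text
time_s: 26.45
tool_pos: [0.5194, 0.3112, 0.1696]
tool_rot: [179.7, 0.0, -169.2]
force: [-0.3, 0.3, 0.2]
grip_width: 0.0004
grasp_force: 0.0
```

Emit:
drive_tool:
  angular:
    - [0, 0, 0]
    - [0, 0, 0]
    - [0, 0, 0]
    - [0, 0, 0]
    - [0, 0, 0]
    - [0, 0, 0]
    - [0, -0.117, 0]
    - [0, -0.117, 0]
    - [0, -0.116, 0]
    - [0, 0, 0]
  delta_pos:
    - [-0.5, 0, -3]
    - [0, 0, -3]
    - [0, 0, -3]
    - [3, 0, 0]
    - [3, 0, 0]
    - [2.4, 0, 0]
    - [0, 0, 0]
    - [0, 0, 0]
    - [0, 0, 0]
    - [0, 0, 0]
  gripper: [0, 0, 0, 8.7, 8.7, 8.7, 8.7, 8.7, 8.7, 8.7]

```text
time_s: 27.45
tool_pos: [0.4385, 0.2954, 0.2581]
tool_rot: [179.8, 20.0, -169.1]
force: [-0.2, 0.4, -0.0]
grip_width: 0.0482
grasp_force: 0.0
```

```bash
python3 st.py; cat > lean.py <<'E'
# compare leaning model silhouette with picture change (sys.argv[1]=bay y)
from h import *
from cell import eyes
import sys
y0=float(sys.argv[1])
s=eyes.read_camera("scene"); b=s["pixels"].astype(int); wood=((b[:,:,0]-b[:,:,2]>30)).astype(np.uint8)
a=cv2.imread("pics/scene0.png")[:,:,::-1].astype(int); ch=(np.abs(a-b).sum(2)>60)
for th in(0,30,35,38,40,43):
    t=np.radians(th); P=[]
    for l in(.1,.18):
        for d in(0,.09):
            for q in(-.02,.02): P.append((-.045+d*np.cos(t)-l*np.sin(t),y0+q,.01+d*np.sin(t)+l*np.cos(t)))
    m=np.zeros((400,640),np.uint8);cv2.fillConvexPoly(m,cv2.convexHull(proj(s,T(*RACK,P)).astype(np.float32)).astype(np.int32),1)
    ring=cv2.dilate(m,np.ones((7,7)))-m
    print(th,"wood",wood[m>0].mean().round(2),"ring",wood[ring>0].mean().round(2),"changed",ch[m>0].mean().round(2))
E
python3 lean.py .069
```

```text
27.45 rack: [-0.1278  0.0688  0.2581] [ 179.8   20.  -169.1] 10.9 q [-37. -11.  -6. 112.  10.  62.  54.] F [-0.2  0.4 -0. ] 0.0482 0.0
0 wood 0.95 ring 0.94 changed 0.56
30 wood 0.86 ring 0.62 changed 0.65
35 wood 0.86 ring 0.47 changed 0.66
38 wood 0.83 ring 0.42 changed 0.66
40 wood 0.87 ring 0.35 changed 0.7
43 wood 0.86 ring 0.28 changed 0.71
```

Emit:
drive_tool:
  angular:
    - [0, 0, 0]
    - [0, 0, 0]
    - [0, 0, 0]
    - [0, 0, 0]
    - [0, 0, 0]
    - [0, 0, 0]
    - [0, 0, 0]
    - [0, 0, 0]
    - [0, 0, 0]
  delta_pos:
    - [1.28, 0, 0]
    - [0, 0, 1.6]
    - [0, 0, 1.6]
    - [0, 0, 1.6]
    - [0, 0, 1.5]
    - [0, 0, 1.5]
    - [0, 0, 1.5]
    - [0, 0, 1.5]
    - [0, 0, 0]
  gripper: [8.7, 8.7, 8.7, 8.7, 8.7, 8.7, 8.7, 8.7, 8.7]

```text
time_s: 28.4
tool_pos: [0.4665, 0.3, 0.1512]
tool_rot: [179.8, 19.8, -169.4]
force: [0.5, 0.3, -1.0]
grip_width: 0.0871
grasp_force: 0.0
```

```bash
python3 st.py
```

```text
28.4 rack: [-0.0994  0.0681  0.1512] [ 179.8   19.8 -169.4] 10.9 q [-36.  -3.  -6. 118.  13.  49.  51.] F [ 0.5  0.3 -1. ] 0.0871 0.0
```

Emit:
drive_tool:
  angular:
    - [0, 0, 0]
    - [0, 0, 0]
    - [0, 0, 0]
    - [0, 0, 0]
    - [0, 0, 0]
    - [0, 0, 0]
    - [0, 0, 0]
    - [0, 0, 0]
    - [0, 0, 0]
    - [0, 0, 0]
    - [0, 0, 0]
    - [0, 0, 0]
    - [0, 0, 0]
  delta_pos:
    - [0.35, 0, -0.2]
    - [0, 0, 0]
    - [0, 0, 0]
    - [0, 0, 0]
    - [0, 0, 0]
    - [0, 0, 0]
    - [0, 0, 0]
    - [0, 0, 0]
    - [0, 0, 0]
    - [0, 0, 0]
    - [-0.3, 0, -0.9]
    - [-0.5, 0, -1.4]
    - [0, 0, 0]
  gripper: [8.7, 3, 3, 3, 3, 3, 3, 3, 3, 3, 3, 3, 3]
  squeeze: 55

```text
time_s: 29.7
tool_pos: [0.4623, 0.3004, 0.1799]
tool_rot: [179.7, 20.1, -169.3]
force: [1.1, 0.0, -3.0]
grip_width: 0.0394
grasp_force: 55.0
```

```bash
python3 st.py
```

```text
29.7 rack: [-0.1034  0.0692  0.1799] [ 179.7   20.1 -169.3] 10.9 q [-36.  -6.  -6. 116.  12.  52.  52.] F [ 1.1  0.  -3. ] 0.0394 55.0
```

Emit:
drive_tool:
  angular:
    - [0, 0, 0]
    - [0, 0, 0]
    - [0, 0, 0]
    - [0, 0, 0]
    - [0, 0, 0]
    - [0, 0.087, 0]
    - [0, 0.087, 0]
    - [0, 0.087, 0]
    - [0, 0.087, 0]
    - [0, 0, 0]
    - [0, 0, 0]
    - [0, 0, 0]
    - [0, 0, 0]
  delta_pos:
    - [-0.5, 0, -1.4]
    - [-0.5, 0, -1.4]
    - [-0.5, 0, -1.4]
    - [-0.5, 0, -1.4]
    - [-0.5, 0, -1.4]
    - [-0.5, 0, -1.5]
    - [-0.3, 0, -1.5]
    - [-0.2, 0, -1.5]
    - [0, 0, -1.5]
    - [0, 0, -2]
    - [0, 0, -2]
    - [0, 0, -2]
    - [0, 0, 0]
  gripper: [3, 3, 3, 3, 3, 3, 3, 3, 3, 3, 3, 3, 3]

```text
time_s: 31.0
tool_pos: [0.4594, 0.2984, 0.376]
tool_rot: [179.7, 0.3, -169.2]
force: [0.2, -0.6, -3.9]
grip_width: 0.0395
grasp_force: 55.0
```

```bash
python3 st.py 1
```

```text
31.0 rack: [-0.1067  0.0679  0.376 ] [ 179.7    0.3 -169.2] 10.9 q [-35.   4.  -1.  82.  -0.  94.  65.] F [ 0.2 -0.6 -3.9] 0.0395 55.0
caddy: [-0.2698  0.5093  0.376 ] [ 179.7    0.3 -169.2] -21.6
```

Emit:
drive_tool:
  angular:
    - [0, 0, 0.1132]
    - [0, 0, 0.1132]
    - [0, 0, 0.1132]
    - [0, 0, 0.1132]
    - [0, 0, 0.1132]
    - [0, 0, 0]
    - [0, 0, 0]
    - [0, 0, 0]
    - [0, 0, 0]
    - [0, 0, 0]
    - [0, 0, 0]
    - [0, 0, 0]
    - [0, 0, 0]
    - [0, 0, 0]
    - [0, 0, 0]
    - [0, 0, 0]
    - [0, 0, 0]
    - [0, 0, 0]
    - [0, 0, 0]
  delta_pos:
    - [0, 0, 0]
    - [0, 0, 0]
    - [0, 0, 0]
    - [0, 0, 0]
    - [0, 0, 0]
    - [-2.1, -3.9, 0]
    - [-2.1, -3.9, 0]
    - [-2.1, -3.9, 0]
    - [-2.1, -3.9, 0]
    - [-2.1, -3.9, 0]
    - [-2.1, -3.9, 0]
    - [-2.1, -3.9, 0]
    - [-2.1, -3.9, 0]
    - [-2.1, -3.9, 0]
    - [-2.1, -3.9, 0]
    - [-2.1, -3.9, 0]
    - [-2.1, -3.9, 0]
    - [-2.0, -3.9, 0]
    - [0, 0, 0]
  gripper: [3, 3, 3, 3, 3, 3, 3, 3, 3, 3, 3, 3, 3, 3, 3, 3, 3, 3, 3]

```text
time_s: 32.9
tool_pos: [0.5211, -0.2817, 0.3685]
tool_rot: [-179.9, -0.2, 157.7]
force: [-1.2, 0.2, -4.3]
grip_width: 0.0397
grasp_force: 55.0
```

```bash
python3 st.py 1
```

```text
32.9 rack: [-0.1559 -0.5134  0.3685] [-179.9   -0.2  157.7] 10.9 q [-2. 11. 33. 77. -6. 94. 98.] F [-1.2  0.2 -4.3] 0.0397 55.0
caddy: [ 0.0013 -0.0072  0.3685] [-179.9   -0.2  157.7] -21.6
```

Emit:
drive_tool:
  angular:
    - [0, 0, -0.012]
    - [0, 0, 0]
    - [0, 0, 0]
    - [0, 0.09, 0]
    - [0, 0.09, 0]
    - [0, 0.09, 0]
    - [0, 0.088, 0]
    - [0, 0, 0]
  delta_pos:
    - [0, 0.7, 0]
    - [0, 0, 3]
    - [0, 0, 3]
    - [0, 0, 0]
    - [0, 0, 0]
    - [0, 0, 0]
    - [0, 0, 0]
    - [0, 0, 0]
  gripper: [3, 3, 3, 3, 3, 3, 3, 3]

```text
time_s: 33.7
tool_pos: [0.5295, -0.2637, 0.3063]
tool_rot: [179.6, -20.9, 159.5]
force: [0.8, 0.1, -6.1]
grip_width: 0.0398
grasp_force: 55.0
```

```bash
python3 st.py 1
python3 - <<'E'
from h import *
from cell import eyes,telemetry
s=eyes.read_camera("scene");t=eyes.read_camera("top");p=telemetry.get_obs()["tool_pos"]
def bx(c,im,o,k0,f,x0,x1,y0,y1,z0,z1,col):
    k=proj(c,T(*f,[(x,y,z) for x in(x0,x1) for y in(y0,y1) for z in(z0,z1)]))
    for i in range(8):
        for j in range(i):
            if bin(i^j).count('1')==1: cv2.line(im,*[tuple(int(w*k0) for w in k[m]-o) for m in(i,j)],col,1)
out=[]
for c,o in((s,(225,100)),(t,(340,140))):
    im=cv2.resize(c["pixels"][o[1]:o[1]+120,o[0]:o[0]+110,::-1],None,fx=3.6,fy=3.6,interpolation=cv2.INTER_CUBIC)
    bx(c,im,np.array(o),3.6,(p[0],p[1],CAD[2]),-.047,.043,-.02,.02,p[2]-.150,p[2]+.03,(0,0,255))
    bx(c,im,np.array(o),3.6,CAD,-.057,.057,-.112,.112,0,.065,(0,255,0)); out.append(im)
cv2.imwrite("pics/c8.png",np.hstack(out)); print(out[0].shape)
E
```

```text
33.7 rack: [-0.1444 -0.4974  0.3063] [179.6 -20.9 159.5] 10.9 q [  3.  29.  32.  65. -11. 110. 103.] F [ 0.8  0.1 -6.1] 0.0398 55.0
caddy: [0.0024 0.0125 0.3063] [179.6 -20.9 159.5] -21.6
(432, 396, 3)
```

View pics/c8.png

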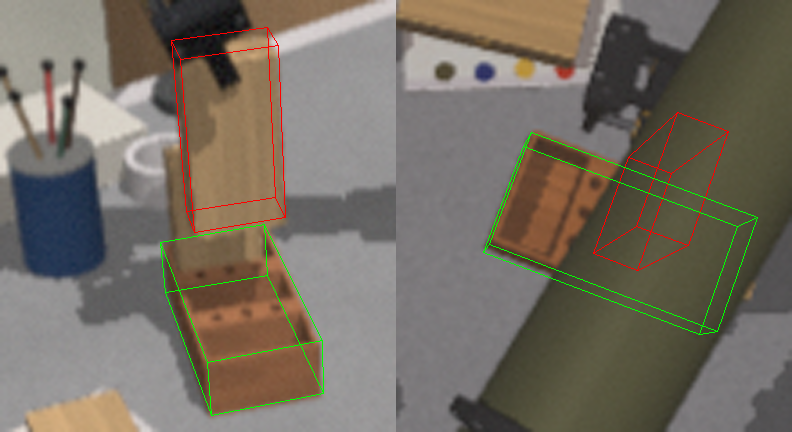

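Left view: the placed case stands at (205,210) and the held case is upright at (230,140). The caddy still matches its outline (162–322, 225–415). Shift 12 mm and lower.

Emit:
drive_tool:
  angular:
    - [0, 0, 0.018]
    - [0, 0, 0]
    - [0, 0, 0]
    - [0, 0, 0]
    - [0, 0, 0]
    - [0, 0, 0]
    - [0, 0, 0]
    - [0, 0, 0]
    - [0, 0, 0]
  delta_pos:
    - [0, -1.25, 0]
    - [0, 0, 0]
    - [-0.5, 0, 1.34]
    - [-0.5, 0, 1.34]
    - [-0.5, 0, 1.34]
    - [-0.5, 0, 1.34]
    - [-0.5, 0, 1.34]
    - [0, 0, 0]
    - [0, 0, 0]
  gripper: [3, 3, 3, 3, 3, 3, 3, 3, 3]

```text
time_s: 34.7
tool_pos: [0.5224, -0.2778, 0.2392]
tool_rot: [-179.9, -20.6, 158.1]
force: [-0.1, -0.8, -4.4]
grip_width: 0.0398
grasp_force: 55.0
```

```bash
python3 st.py 1
```

```text
34.7 rack: [-0.154  -0.5099  0.2392] [-179.9  -20.6  158.1] 10.9 q [  3.  30.  33.  72. -11. 103. 103.] F [-0.1 -0.8 -4.4] 0.0398 55.0
caddy: [ 0.001  -0.0032  0.2392] [-179.9  -20.6  158.1] -21.6
```

Emit:
drive_tool:
  angular:
    - [0, 0, 0]
    - [0, 0, 0]
    - [0, 0, 0]
    - [0, 0, 0]
    - [0, 0, 0]
    - [0, 0, 0]
    - [0, 0, 0]
    - [0, 0, 0]
  delta_pos:
    - [0, 0.3, 0]
    - [-0.46, 0, 1.22]
    - [-0.46, 0, 1.22]
    - [-0.46, 0, 1.22]
    - [-0.46, 0, 1.22]
    - [-0.46, 0, 1.22]
    - [-0.4, 0, 1]
    - [0, 0, 0]
  gripper: [3, 3, 3, 3, 3, 3, 3, 3]

```text
time_s: 35.5
tool_pos: [0.5231, -0.2747, 0.1615]
tool_rot: [-180.0, -20.7, 158.1]
force: [-0.9, 0.4, -4.7]
grip_width: 0.0396
grasp_force: 55.0
```

Emit:
drive_tool:
  angular:
    - [0, 0, 0]
    - [0, 0, 0]
    - [0, 0, 0]
  delta_pos:
    - [-0.14, 0, 0.37]
    - [0, 0, 0]
    - [0, 0, 0]
  gripper: [3, 3, 3]

```text
time_s: 35.8
tool_pos: [0.5242, -0.2756, 0.1602]
tool_rot: [-179.9, -20.5, 158.1]
force: [0.0, -0.1, -4.2]
grip_width: 0.0395
grasp_force: 55.0
```

Emit:
drive_tool:
  angular:
    - [0, 0, 0]
    - [0, 0, 0]
    - [0, 0, 0]
  delta_pos:
    - [-0.14, 0, 0.37]
    - [0, 0, 0]
    - [0, 0, 0]
  gripper: [3, 3, 3]

```text
time_s: 36.1
tool_pos: [0.5246, -0.2759, 0.1584]
tool_rot: [-180.0, -20.4, 158.1]
force: [-0.2, 0.3, 5.2]
grip_width: 0.0398
grasp_force: 55.0
```

Emit:
drive_tool:
  angular:
    - [0, 0, 0]
    - [0, 0, 0]
    - [0, 0, 0]
  delta_pos:
    - [-0.07, 0, 0.19]
    - [0, 0, 0]
    - [0, 0, 0]
  gripper: [3, 3, 3]

```text
time_s: 36.4
tool_pos: [0.5247, -0.2759, 0.1583]
tool_rot: [-180.0, -20.4, 158.1]
force: [-0.4, 1.7, 12.6]
grip_width: 0.0396
grasp_force: 55.0
```

Emit:
drive_tool:
  angular:
    - [0, 0, 0]
    - [0, 0, 0]
    - [0, 0, 0]
    - [0, 0, 0]
    - [0, 0, 0]
    - [0, 0, 0]
    - [0, 0, 0]
    - [0, 0, 0]
    - [0, 0, 0]
    - [0, 0, 0]
    - [0, 0, 0]
  delta_pos:
    - [0, 0, 0]
    - [0, 0, 0]
    - [0, 0, 0]
    - [0, 0, -1]
    - [0, 0, -2]
    - [0, 0, -3]
    - [0, 0, -3]
    - [0, 0, -3]
    - [0, 0, -3]
    - [0, 0, 0]
    - [0, 0, 0]
  gripper: [5.4, 5.4, 5.4, 5.4, 5.4, 5.4, 5.4, 5.4, 5.4, 5.4, 5.4]

```text
time_s: 37.5
tool_pos: [0.5731, -0.2954, 0.2945]
tool_rot: [-179.9, -20.5, 158.1]
force: [0.9, -0.2, -0.3]
grip_width: 0.0543
grasp_force: 0.0
```

Emit:
drive_tool:
  angular:
    - [0, -0.09, 0]
    - [0, -0.09, 0]
    - [0, -0.09, 0]
    - [0, -0.09, 0]
    - [0, 0, -0.115]
    - [0, 0, -0.115]
    - [0, 0, -0.115]
    - [0, 0, -0.113]
    - [0, 0, -0.113]
    - [0, 0, 0]
  delta_pos:
    - [0.4, 0, -1.2]
    - [0.3, 0, -1.2]
    - [0.2, 0, -1.2]
    - [0, 0, -1.2]
    - [0, 0, 0]
    - [0, 0, 0]
    - [0, 0, 0]
    - [0, 0, 0]
    - [0, 0, 0]
    - [0, 0, 0]
  gripper: [0, 0, 0, 0, 0, 0, 0, 0, 0, 0]

```text
time_s: 38.5
tool_pos: [0.574, -0.2951, 0.3419]
tool_rot: [180.0, -0.1, -169.1]
force: [0.7, -1.0, -0.2]
grip_width: 0.0004
grasp_force: 0.0
```

```bash
python3 st.py
```

```text
38.5 rack: [-0.1066 -0.5366  0.3419] [ 1.800e+02 -1.000e-01 -1.691e+02] 10.9 q [  3.  18.  29.  72.  -8.  92. 132.] F [ 0.7 -1.  -0.2] 0.0004 0.0
```

Emit:
drive_tool:
  angular:
    - [0, 0, 0]
    - [0, 0, 0]
    - [0, 0, 0]
    - [0, 0, 0]
    - [0, 0, 0]
    - [0, 0, 0]
    - [0, 0, 0]
    - [0, 0, 0]
    - [0, 0, 0]
    - [0, 0, 0]
    - [0, 0, 0]
    - [0, 0, 0]
    - [0, 0, 0]
    - [0, 0, 0]
    - [0, 0, 0]
    - [0, 0, 0]
  delta_pos:
    - [-1.28, 4, 0]
    - [-1.28, 4, 0]
    - [-1.28, 4, 0]
    - [-1.28, 4, 0]
    - [-1.28, 4, 0]
    - [-1.28, 4, 0]
    - [-1.28, 4, 0]
    - [-1.28, 4, 0]
    - [-1.28, 4, 0]
    - [-1.28, 4, 0]
    - [-1.28, 4, 0]
    - [-1.28, 4, 0]
    - [-1.28, 4, 0]
    - [-1.28, 3.9, 0]
    - [0, 0, 0]
    - [0, 0, 0]
  gripper: [0, 0, 0, 0, 0, 0, 0, 0, 0, 0, 0, 0, 0, 0, 0, 0]

```text
time_s: 40.1
tool_pos: [0.6448, 0.2884, 0.3407]
tool_rot: [-179.9, -0.1, -169.1]
force: [0.6, -0.6, 0.3]
grip_width: 0.0009
grasp_force: 0.0
```

```bash
python3 st.py; python3 diff.py
```

```text
40.1 rack: [0.0735 0.0229 0.3407] [-1.799e+02 -1.000e-01 -1.691e+02] 10.9 q [-34.  25.  12.  61.  -5.  95.  78.] F [ 0.6 -0.6  0.3] 0.0009 0.0
scene -0.08 filled 0.84 ring 0.27
scene 0 filled 0.8 ring 0.32
scene 0.08 filled 0.43 ring 0.26
top -0.08 filled 0.51 ring 0.07
top 0 filled 0.57 ring 0.05
top 0.08 filled 0.0 ring 0.0
```

Both are in place. Now bay y=23.

Emit:
drive_tool:
  angular:
    - [0, 0, 0]
    - [0, 0, 0]
    - [0, 0, 0]
    - [0, 0, 0]
    - [0, 0, 0]
    - [0, 0, 0]
    - [0, 0, 0]
  delta_pos:
    - [0, 0, 3]
    - [0, 0, 3]
    - [0, 0, 3]
    - [0, 0, 3]
    - [0, 0, 3]
    - [0, 0, 2.3]
    - [0, 0, 0]
  gripper: [0, 0, 0, 0, 0, 0, 0]

```text
time_s: 40.9
tool_pos: [0.6438, 0.2837, 0.1657]
tool_rot: [-179.8, -0.3, -169.4]
force: [-0.2, -0.1, -1.7]
grip_width: 0.0004
grasp_force: 0.0
```

Emit:
drive_tool:
  angular:
    - [0, 0, 0]
    - [0, 0, 0]
    - [0, 0, 0]
    - [0, 0, 0]
    - [0, 0, 0]
    - [0, 0, 0]
    - [0, 0, 0]
    - [0, 0, 0]
    - [0, 0, 0]
    - [0, 0, 0]
    - [0, 0, 0]
    - [0, 0, 0]
    - [0, 0, 0]
    - [0, 0, 0]
    - [0, 0, 0]
    - [0, 0, 0]
    - [0, 0, 0]
  delta_pos:
    - [0.8, 0, 0]
    - [0.8, 0, 0]
    - [0.8, 0, 0]
    - [0.8, 0, 0]
    - [0.8, 0, 0]
    - [0.8, 0, 0]
    - [0.8, 0, 0]
    - [0.8, 0, 0]
    - [0.8, 0, 0]
    - [0.8, 0, 0]
    - [0.8, 0, 0]
    - [0.8, 0, 0]
    - [0.8, 0, 0]
    - [0.8, 0, 0]
    - [0.8, 0, 0]
    - [0, 0, 0]
    - [0, 0, 0]
  gripper: [0, 0, 0, 0, 0, 0, 0, 0, 0, 0, 0, 0, 0, 0, 0, 0, 0]

```text
time_s: 42.6
tool_pos: [0.5279, 0.2644, 0.1697]
tool_rot: [-179.9, 0.1, -169.2]
force: [-0.4, -0.0, 0.9]
grip_width: 0.0004
grasp_force: 0.0
```

Emit:
drive_tool:
  angular:
    - [0, 0, 0]
    - [0, 0, 0]
    - [0, 0, 0]
    - [0, 0, 0]
    - [0, 0, 0]
    - [0, 0, 0]
    - [0, -0.117, 0]
    - [0, -0.117, 0]
    - [0, -0.116, 0]
    - [0, 0, 0]
  delta_pos:
    - [-0.5, 0, -3]
    - [0, 0, -3]
    - [0, 0, -3]
    - [3, 0, 0]
    - [3, 0, 0]
    - [2.4, 0, 0]
    - [0, 0, 0]
    - [0, 0, 0]
    - [0, 0, 0]
    - [0, 0, 0]
  gripper: [0, 0, 0, 8.7, 8.7, 8.7, 8.7, 8.7, 8.7, 8.7]

```text
time_s: 43.6
tool_pos: [0.447, 0.249, 0.258]
tool_rot: [-179.9, 20.0, -168.9]
force: [0.1, -0.3, 1.2]
grip_width: 0.0488
grasp_force: 0.0
```

```bash
python3 st.py; python3 lean.py .023
```

```text
43.6 rack: [-0.1282  0.0217  0.258 ] [-179.9   20.  -168.9] 10.9 q [-43. -14.   3. 115.  12.  62.  58.] F [ 0.1 -0.3  1.2] 0.0488 0.0
0 wood 0.94 ring 0.88 changed 0.66
30 wood 0.87 ring 0.53 changed 0.66
35 wood 0.86 ring 0.41 changed 0.64
38 wood 0.87 ring 0.34 changed 0.66
40 wood 0.86 ring 0.27 changed 0.67
43 wood 0.86 ring 0.25 changed 0.67
```

Emit:
drive_tool:
  angular:
    - [0, 0, 0]
    - [0, 0, 0]
    - [0, 0, 0]
    - [0, 0, 0]
    - [0, 0, 0]
    - [0, 0, 0]
    - [0, 0, 0]
    - [0, 0, 0]
    - [0, 0, 0]
  delta_pos:
    - [1.6, 0.1, 0]
    - [0, 0, 1.6]
    - [0, 0, 1.6]
    - [0, 0, 1.5]
    - [0, 0, 1.5]
    - [0, 0, 1.5]
    - [0, 0, 1.5]
    - [0, 0, 1.5]
    - [0, 0, 0]
  gripper: [8.7, 8.7, 8.7, 8.7, 8.7, 8.7, 8.7, 8.7, 8.7]

```text
time_s: 44.55
tool_pos: [0.4725, 0.2536, 0.1518]
tool_rot: [-179.8, 19.8, -169.2]
force: [-0.7, -0.2, -0.3]
grip_width: 0.0871
grasp_force: 0.0
```

```bash
python3 st.py
```

```text
44.55 rack: [-0.1023  0.0214  0.1518] [-179.8   19.8 -169.2] 10.9 q [-42.  -7.   4. 121.  13.  49.  56.] F [-0.7 -0.2 -0.3] 0.0871 0.0
```

Emit:
drive_tool:
  angular:
    - [0, 0, 0]
    - [0, 0, 0]
    - [0, 0, 0]
    - [0, 0, 0]
    - [0, 0, 0]
    - [0, 0, 0]
    - [0, 0, 0]
    - [0, 0, 0]
    - [0, 0, 0]
    - [0, 0, 0]
    - [0, 0, 0]
    - [0, 0, 0]
    - [0, 0, 0]
  delta_pos:
    - [0, 0.1, 0]
    - [0, 0, 0]
    - [0, 0, 0]
    - [0, 0, 0]
    - [0, 0, 0]
    - [0, 0, 0]
    - [0, 0, 0]
    - [0, 0, 0]
    - [0, 0, 0]
    - [0, 0, 0]
    - [-0.3, 0, -0.9]
    - [-0.5, 0, -1.4]
    - [0, 0, 0]
  gripper: [8.7, 3, 3, 3, 3, 3, 3, 3, 3, 3, 3, 3, 3]
  squeeze: 55

```text
time_s: 45.85
tool_pos: [0.471, 0.2556, 0.1788]
tool_rot: [-179.9, 20.1, -169.1]
force: [1.1, -0.4, -5.4]
grip_width: 0.0393
grasp_force: 54.9
```

```bash
python3 st.py
```

```text
45.85 rack: [-0.1034  0.0236  0.1788] [-179.9   20.1 -169.1] 10.9 q [-42.  -8.   4. 119.  12.  52.  57.] F [ 1.1 -0.4 -5.4] 0.0393 54.9
```

Emit:
drive_tool:
  angular:
    - [0, 0, 0]
    - [0, 0, 0]
    - [0, 0, 0]
    - [0, 0, 0]
    - [0, 0, 0]
    - [0, 0.087, 0]
    - [0, 0.087, 0]
    - [0, 0.087, 0]
    - [0, 0.087, 0]
    - [0, 0, 0]
    - [0, 0, 0]
    - [0, 0, 0]
    - [0, 0, 0]
  delta_pos:
    - [-0.5, 0, -1.4]
    - [-0.5, 0, -1.4]
    - [-0.5, 0, -1.4]
    - [-0.5, 0, -1.4]
    - [-0.5, 0, -1.4]
    - [-0.5, 0, -1.5]
    - [-0.3, 0, -1.5]
    - [-0.2, 0, -1.5]
    - [0, 0, -1.5]
    - [0, 0, -2]
    - [0, 0, -2]
    - [0, 0, -2]
    - [0, 0, 0]
  gripper: [3, 3, 3, 3, 3, 3, 3, 3, 3, 3, 3, 3, 3]

```text
time_s: 47.15
tool_pos: [0.4679, 0.2549, 0.3751]
tool_rot: [-180.0, 0.4, -169.2]
force: [0.7, 0.1, -5.0]
grip_width: 0.0394
grasp_force: 54.9
```

Emit:
drive_tool:
  angular:
    - [0, 0, 0.1132]
    - [0, 0, 0.1132]
    - [0, 0, 0.1132]
    - [0, 0, 0.1132]
    - [0, 0, 0.1132]
    - [0, 0, 0]
  delta_pos:
    - [0, 0, 0]
    - [0, 0, 0]
    - [0, 0, 0]
    - [0, 0, 0]
    - [0, 0, 0]
    - [0, 0, 0]
  gripper: [3, 3, 3, 3, 3, 3]

```text
time_s: 47.75
tool_pos: [0.4663, 0.2543, 0.3713]
tool_rot: [-179.9, 0.1, 158.4]
force: [-0.7, -0.7, -5.5]
grip_width: 0.04
grasp_force: 54.9
```

```bash
python3 st.py 1; python3 diff.py; python3 - <<'E'
from h import *
from cell import eyes,models
t=eyes.read_camera("scene");m=models.cut_out(t,"caddy")
print([(d["p"],d["centre"]) for d in m])
E
```

```text
47.75 rack: [-0.1082  0.0233  0.3713] [-1.799e+02  1.000e-01  1.584e+02] 10.9 q [-41.   2.  10.  85.  -0.  93.  37.] F [-0.7 -0.7 -5.5] 0.04 54.9
caddy: [-0.2471  0.4709  0.3713] [-1.799e+02  1.000e-01  1.584e+02] -21.6
scene -0.08 filled 0.83 ring 0.26
scene 0 filled 0.78 ring 0.31
scene 0.08 filled 0.41 ring 0.27
top -0.08 filled 0.53 ring 0.06
top 0 filled 0.56 ring 0.05
top 0.08 filled 0.0 ring 0.0
[(0.88, [293.3, 196.1]), (0.4, [278.5, 146.9]), (0.26, [386.6, 276.5]), (0.18, [251.0, 230.6])]
```

Emit:
drive_tool:
  angular:
    - [0, 0, 0]
    - [0, 0, 0]
    - [0, 0, 0]
    - [0, 0, 0]
    - [0, 0, 0]
    - [0, 0, 0]
    - [0, 0, 0]
    - [0, 0, 0]
    - [0, 0, 0]
    - [0, 0, 0]
    - [0, 0, 0]
    - [0, 0, 0]
    - [0, 0, 0]
    - [0, 0, 0]
    - [0, 0, 0]
  delta_pos:
    - [-2.07, -3.25, 0]
    - [-2.07, -3.25, 0]
    - [-2.07, -3.25, 0]
    - [-2.07, -3.25, 0]
    - [-2.07, -3.25, 0]
    - [-2.07, -3.25, 0]
    - [-2.07, -3.25, 0]
    - [-2.07, -3.25, 0]
    - [-2.07, -3.25, 0]
    - [-2.07, -3.25, 0]
    - [-2.07, -3.25, 0]
    - [-2.0, -3.25, 0]
    - [0, 0, 0]
    - [0, 0, 0]
    - [0, 0, 0]
  gripper: [3, 3, 3, 3, 3, 3, 3, 3, 3, 3, 3, 3, 3, 3, 3]

```text
time_s: 49.45
tool_pos: [0.5537, -0.1975, 0.3736]
tool_rot: [179.9, 0.1, 158.5]
force: [0.2, 1.4, -5.9]
grip_width: 0.0397
grasp_force: 54.9
```

Emit:
drive_tool:
  angular:
    - [0, 0, 0]
    - [0, 0, 0]
    - [0, 0.09, 0]
    - [0, 0.09, 0]
    - [0, 0.09, 0]
    - [0, 0.088, 0]
    - [0, 0, 0]
    - [0, 0, 0]
  delta_pos:
    - [0, 0, 3]
    - [0, 0, 3]
    - [0, 0, 0]
    - [0, 0, 0]
    - [0, 0, 0]
    - [0, 0, 0]
    - [0, 0, 0]
    - [0, 0, 0]
  gripper: [3, 3, 3, 3, 3, 3, 3, 3]

```text
time_s: 50.25
tool_pos: [0.5545, -0.1981, 0.3131]
tool_rot: [180.0, -20.3, 158.5]
force: [-0.0, -0.9, -4.8]
grip_width: 0.0397
grasp_force: 55.0
```

```bash
python3 st.py 1; python3 diff.py|head -2
```

```text
50.25 rack: [-0.1073 -0.4377  0.3131] [180.  -20.3 158.5] 10.9 q [ -5.  29.  36.  66. -14. 111.  97.] F [-0.  -0.9 -4.8] 0.0397 55.0
caddy: [0.0015 0.0828 0.3131] [180.  -20.3 158.5] -21.6
scene -0.08 filled 0.84 ring 0.5
scene 0 filled 0.66 ring 0.69
```

Emit:
drive_tool:
  angular:
    - [0, 0, 0]
    - [0, 0, 0]
    - [0, 0, 0]
    - [0, 0, 0]
    - [0, 0, 0]
    - [0, 0, 0]
    - [0, 0, 0]
    - [0, 0, 0]
    - [0, 0, 0]
  delta_pos:
    - [0, -0.25, 0]
    - [-0.5, 0, 1.34]
    - [-0.5, 0, 1.34]
    - [-0.5, 0, 1.34]
    - [-0.5, 0, 1.34]
    - [-0.5, 0, 1.34]
    - [-0.5, 0, 1.34]
    - [0, 0, 0]
    - [0, 0, 0]
  gripper: [3, 3, 3, 3, 3, 3, 3, 3, 3]

```text
time_s: 51.25
tool_pos: [0.5527, -0.2012, 0.2279]
tool_rot: [180.0, -20.4, 158.4]
force: [-0.9, -0.4, -4.1]
grip_width: 0.0398
grasp_force: 55.0
```

```bash
python3 st.py 1
```

```text
51.25 rack: [-0.1097 -0.4404  0.2279] [180.  -20.4 158.4] 10.9 q [ -5.  30.  36.  74. -15. 102.  98.] F [-0.9 -0.4 -4.1] 0.0398 55.0
caddy: [0.001  0.0792 0.2279] [180.  -20.4 158.4] -21.6
```

Emit:
drive_tool:
  angular:
    - [0, 0, 0]
    - [0, 0, 0]
    - [0, 0, 0]
    - [0, 0, 0]
    - [0, 0, 0]
    - [0, 0, 0]
    - [0, 0, 0]
    - [0, 0, 0]
  delta_pos:
    - [-0.45, 0, 1.2]
    - [-0.45, 0, 1.2]
    - [-0.45, 0, 1.2]
    - [-0.45, 0, 1.2]
    - [-0.45, 0, 1.2]
    - [0, 0, 0]
    - [0, 0, 0]
    - [0, 0, 0]
  gripper: [3, 3, 3, 3, 3, 3, 3, 3]

```text
time_s: 52.05
tool_pos: [0.5534, -0.2016, 0.1646]
tool_rot: [180.0, -20.3, 158.4]
force: [-1.0, -0.5, -5.9]
grip_width: 0.0396
grasp_force: 55.0
```

Emit:
drive_tool:
  angular:
    - [0, 0, 0]
    - [0, 0, 0]
    - [0, 0, 0]
  delta_pos:
    - [-0.14, 0, 0.37]
    - [0, 0, 0]
    - [0, 0, 0]
  gripper: [3, 3, 3]

```text
time_s: 52.35
tool_pos: [0.5531, -0.2013, 0.1602]
tool_rot: [180.0, -20.3, 158.4]
force: [0.1, -0.7, -4.7]
grip_width: 0.0392
grasp_force: 55.0
```

Emit:
drive_tool:
  angular:
    - [0, 0, 0]
    - [0, 0, 0]
    - [0, 0, 0]
  delta_pos:
    - [-0.14, 0, 0.37]
    - [0, 0, 0]
    - [0, 0, 0]
  gripper: [3, 3, 3]

```text
time_s: 52.65
tool_pos: [0.5535, -0.2015, 0.1575]
tool_rot: [180.0, -20.3, 158.4]
force: [0.6, 0.8, 4.6]
grip_width: 0.0393
grasp_force: 55.0
```

Contact at the floor. Release and withdraw.

Emit:
drive_tool:
  angular:
    - [0, 0, 0]
    - [0, 0, 0]
    - [0, 0, 0]
  delta_pos:
    - [-0.05, 0, 0.15]
    - [0, 0, 0]
    - [0, 0, 0]
  gripper: [3, 3, 3]

```text
time_s: 52.95
tool_pos: [0.5536, -0.2016, 0.1575]
tool_rot: [179.9, -20.2, 158.4]
force: [-1.1, 1.0, 10.1]
grip_width: 0.0395
grasp_force: 55.0
```

Emit:
drive_tool:
  angular:
    - [0, 0, 0]
    - [0, 0, 0]
    - [0, 0, 0]
    - [0, 0, 0]
    - [0, 0, 0]
    - [0, 0, 0]
    - [0, 0, 0]
    - [0, 0, 0]
    - [0, 0, 0]
    - [0, -0.09, 0]
    - [0, -0.09, 0]
    - [0, -0.09, 0]
    - [0, -0.09, 0]
  delta_pos:
    - [0, 0, 0]
    - [0, 0, 0]
    - [0, 0, 0]
    - [0, 0, -1]
    - [0, 0, -2]
    - [0, 0, -3]
    - [0, 0, -3]
    - [0, 0, -3]
    - [0, 0, -3]
    - [0.5, 0, -1.5]
    - [0.3, 0, -1.5]
    - [0.2, 0, -1.5]
    - [0, 0, -1.5]
  gripper: [5.4, 5.4, 5.4, 5.4, 5.4, 5.4, 5.4, 5.4, 5.4, 5.4, 5.4, 5.4, 5.4]

```text
time_s: 54.25
tool_pos: [0.605, -0.2224, 0.3577]
tool_rot: [-180.0, 0.5, 158.4]
force: [0.9, 0.2, 0.7]
grip_width: 0.0541
grasp_force: 0.0
```

Emit:
drive_tool:
  angular:
    - [0, 0, 0]
    - [0, 0, 0]
    - [0, 0, 0]
    - [0, 0, 0]
    - [0, 0, 0]
    - [0, 0, 0]
    - [0, 0, 0]
    - [0, 0, 0]
    - [0, 0, 0]
    - [0, 0, 0]
    - [0, 0, 0]
    - [0, 0, 0]
  delta_pos:
    - [0, 3, 0]
    - [0, 4, 0]
    - [0, 4, 0]
    - [0, 4, 0]
    - [0, 4, 0]
    - [0, 4, 0]
    - [0, 4, 0]
    - [0, 4, 0]
    - [0, 4, 0]
    - [0, 4, 0]
    - [0, 4, 0]
    - [0, 0, 0]
  gripper: [5.4, 5.4, 5.4, 5.4, 5.4, 5.4, 5.4, 5.4, 5.4, 5.4, 5.4, 5.4]

```text
time_s: 55.45
tool_pos: [0.7634, 0.1862, 0.3532]
tool_rot: [179.9, 0.1, 158.9]
force: [-1.0, 1.0, 0.1]
grip_width: 0.0544
grasp_force: 0.0
```

```bash
python3 st.py 1; python3 diff.py; python3 - <<'E'
from h import *
from cell import eyes
s=eyes.read_camera("scene");t=eyes.read_camera("top")
o=np.zeros((600,800,3),np.uint8)
o[:600,:540]=cv2.resize(s["pixels"][110:320,225:414,::-1],(540,600),interpolation=cv2.INTER_CUBIC)
o[:260,540:]=cv2.resize(t["pixels"][150:280,340:460,::-1],(260,260),interpolation=cv2.INTER_CUBIC)
o[270:470,540:]=cv2.resize(t["pixels"][150:250,190:320,::-1],(260,200),interpolation=cv2.INTER_CUBIC)
cv2.imwrite("pics/fin.png",o)
E
```

```text
55.45 rack: [ 0.1706 -0.0999  0.3532] [1.799e+02 1.000e-01 1.589e+02] 10.9 q [-28.  39.  29.  42. -18. 102.  61.] F [-1.   1.   0.1] 0.0544 0.0
caddy: [0.0542 0.517  0.3532] [1.799e+02 1.000e-01 1.589e+02] -21.6
scene -0.08 filled 0.61 ring 0.15
scene 0 filled 0.56 ring 0.35
scene 0.08 filled 0.39 ring 0.3
top -0.08 filled 0.51 ring 0.08
top 0 filled 0.55 ring 0.15
top 0.08 filled 0.61 ring 0.14
```

View pics/fin.png

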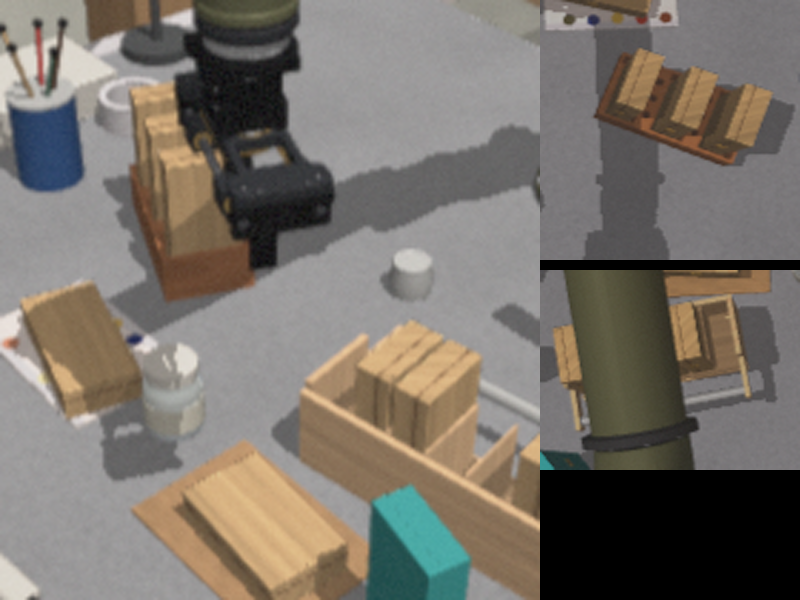

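The last picture shows all three long cases upright in the caddy, at (160,120), (170,160) and (195,200), also seen in the top view. The short cases stand in the rack at (420,380) and (530,470), and the gripper is well above the table. Handing in.

```bash
python3 -c "
from cell import env
print(env.sign_off())"
```

```text
the job is handed in; nothing more can be done
None
```

The job is handed in at about 55 s of the 210 s allowed: the three long cases stand upright in the caddy's three compartments, the short cases were left standing in the rack, and I saw no bystander displaced, though the hand-in returned no verdict.

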